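# Clear up the bench: hang the basket, lay the tools in the shadow tray

### The arm

A 7-joint arm with a two-finger parallel gripper is mounted at the origin on a cart in front of the work surface, level with it; the furniture and walls round the work are solid. World frame = base frame: x ahead of the robot, y to its left, z up, the work surface at z = 0. Lengths are in m, angles in rad, forces in N, time in s.
With the tool pointing down it reaches from about 0.425 to 1.025 m from the base axis. Payload 9.4 kg.
Tool frame: the origin (TCP) lies midway between the tips of the shut fingers; the grasp point (between the pads) lies 19 mm behind it (env.grip_depth is the distance from the TCP to the grasp point, in m); z points along the fingers, y is the line along which they close (so a half turn about z gives the same grasp; the last joint's range is limited). The gripper opens to 93 mm and grips with 3 to 60 N. Pads are 15 mm wide; open, the fingers measure 128 mm over their backs; the gripper's body (75 mm by 188 mm) begins 65 mm behind the grasp point.
Start: joints at [1.156, 0.599, -0.003, 1.599, 0.002, 0.943, -0.08], TCP at [0.24, -0.684, 0.184] pointing down, gripper open.
Joint ranges: [-2.57, 2.57], [-0.35, 1.97], [-1.29, 1.29], [0.11, 2.56], [-1.05, 4.19], [0.11, 1.86], [-2.63, 2.63]. Speed limits (rad/s): [2.22, 2.22, 3.01, 3.01, 3.14, 3.14, 3.14].

### API

Orientations are given as a unit quaternion [x, y, z, w].
In Python, from plant import env gives the robot as it stands.
- The arm moves only by the shell command python3 -m creep 'ROWS' [FORCE]. ROWS is a JSON object of lists of equal length, an entry for each row: "rotation": the turn, a rotation vector about the tool's x, y, z in rad, a list of three; "linear": the shift along the tool's x, y, z in cm, a list of three; "jaw": the opening, from 0 (shut) to 1 (fully open). A call has 1 to 12 rows; each row shifts and turns the commanded pose from where the row before left it, along the tool's axes as they then stand; what a row does not reach is not made up. A row lasts 1/10 s, in which the tool goes at most 50 mm and 8.59 degrees, less where a joint would pass 70% of its speed; a pose out of reach is approached as far as the arm can. A call is refused whole if a number of a shift passes 5 or a number of a turn 0.15, either way. A call with a gripper value outside its range is refused whole. The fingers move at their own pace and stop on an object; FORCE is the grip in N (left out, the last holds). Time passes only in rows, so rows that do not move let the fingers close. It gives the time, the measured TCP pose, the force, the opening and the grip force at its end, in the units of the state.
- env.sense(): the state, without advancing time (a new reading comes with each control period).
- env.camera(name): name is "side" or "top" or "wrist"; returns a dict with "color" (420x560x3 uint8, red, green, blue), "range_z" (420x560 float32, m along the optical axis (not along the pixel's ray), 0 where there is no reading), "fx", "fy", "cx", "cy" (pixels), "distortion" ([k1, k2, p1, p2, k3] as OpenCV has them; the pictures are not rectified), "R" (3x3) and "t" (3): a world point X has camera coordinates R X + t. Camera axes: x right, y down, z forward; pixel columns grow to the right and rows downward; lengths in m; the calibration is good to about 2 mm. A picture is of the moment at which its call begins.
- env.sign_off(): hands the job in; it is judged then, once.
The state is a dict: "clock": time; "qpos": joint angles; "joint_velocities": joint speeds; "effort": joint torques, N m; "ee_pos": TCP position; "tool_rot": TCP orientation; "wrist_force": force on the tool from outside, world axes, zero at the start; "torque": the same for the moment, N m; "opening": opening from 0.0 (shut) to 1.0 (fully open); "grasp_force": force on a finger pad.
Only numpy, scipy, OpenCV 4.12 (cv2) and the standard library are available. Lean on these libraries where they do the work, as an engineer would, in place of code of your own. Each camera call takes 0.05 s, during which the arm holds its last target. There are 200 camera calls.

### The job

Clear up the bench. Hang the white basket by its handle on both prongs of the hook stand, and lay every tool that is out on the black mat into its own cut-out of the blue tray, the right way round and fully down. Do not knock over the bottles and vials beside the work.

Things in the scene. Friction and masses are not known exactly. Their poses are not given: they have to be found in the camera images.
- scraper_mid (a point): bench scraper: orange handle 18 mm wide, 18 mm thick; at the head end a black cross block 44 mm wide, 30 mm long, 10 mm thick with a steel edge. Whole tool 136 mm long, about 0.1 kg, lies flat on the rubber mat. This point is the middle of its length, half-way up (9 mm above its underside); x runs along the tool towards the head, z up. Grip it here, across the shank. (Some tools are absent in some runs.)
- scraper_head (a point): point on the scraper 50 mm from its middle towards the head, at the same height as the middle; same axes
- tee_key_mid (a point): T-handled key: steel shank 14 mm wide, 16 mm thick; at the head end a red cross bar 54 mm wide, 14 mm long. Whole tool 136 mm long, about 0.1 kg, lies flat on the rubber mat. This point is the middle of its length, half-way up (8 mm above its underside); x runs along the tool towards the head, z up. Grip it here, across the shank. (Some tools are absent in some runs.)
- tee_key_head (a point): point on the tee_key 50 mm from its middle towards the head, at the same height as the middle; same axes
- caliper_mid (a point): caliper: aluminium beam 14 mm wide, 10 mm thick; round the middle a black slide housing 44 mm long, 20 mm wide, 18 mm thick; at the head end two jaws that stick out on its +y side only, to 34 mm from the centre line. Whole tool 136 mm long, about 0.1 kg, lies flat on the rubber mat. This point is the middle of its length, half-way up (9 mm above its underside); x runs along the tool towards the head, z up. Grip it here, across the shank. (Some tools are absent in some runs.)
- caliper_head (a point): point on the caliper 50 mm from its middle towards the head, at the same height as the middle; same axes
- spanner_mid (a point): steel spanner: shank 16 mm wide, 14 mm thick; at the head end an open jaw 34 mm wide, at the tail a ring end 22 mm wide. Whole tool 136 mm long, about 0.1 kg, lies flat on the rubber mat. This point is the middle of its length, half-way up (7 mm above its underside); x runs along the tool towards the head, z up. Grip it here, across the shank. (Some tools are absent in some runs.)
- spanner_head (a point): point on the spanner 50 mm from its middle towards the head, at the same height as the middle; same axes
- slot_scraper (a point): where the middle point of the scraper lies when it is fully down in its cut-out of the tray. Axes are the tray's own; the head of the scraper must point to +x of the tray.
- slot_scraper_head (a point): where the head point of the scraper lies when it is fully down in its cut-out
- slot_tee_key (a point): where the middle point of the tee_key lies when it is fully down in its cut-out of the tray. Axes are the tray's own; the head of the tee_key must point to -x of the tray.
- slot_tee_key_head (a point): where the head point of the tee_key lies when it is fully down in its cut-out
- slot_caliper (a point): where the middle point of the caliper lies when it is fully down in its cut-out of the tray. Axes are the tray's own; the head of the caliper must point to +x of the tray.
- slot_caliper_head (a point): where the head point of the caliper lies when it is fully down in its cut-out
- slot_spanner (a point): where the middle point of the spanner lies when it is fully down in its cut-out of the tray. Axes are the tray's own; the head of the spanner must point to -x of the tray.
- slot_spanner_head (a point): where the head point of the spanner lies when it is fully down in its cut-out
- tray: fixed blue foam shadow tray, 160 mm (x) by 252 mm (y), origin under its centre. Top 13 mm, yellow floor of the cut-outs 4 mm above the bench. Each cut-out is the outline of its tool, 3 mm wider all round, 9 mm deep, along x. A trough for the fingers, 48 mm wide, runs across the tray (along y) through the middle of all cut-outs, down to the same floor.
- mat: fixed black rubber mat, 160 mm (x) by 254 mm (y), 2 mm thick, on which the tools lie side by side, their centre lines 60 to 80 mm apart, more or less along its x axis, either way round; origin under its centre. Tray and mat change places from start to start.
- basket_bar (a point): white basket, 76 mm (x) by 104 mm (y), 50 mm high, 0.22 kg, with a rigid steel bail handle. This point is the middle of the handle bar, 95 mm above the underside of the basket; the round bar is 10 mm thick, runs along y, straight over 78 mm, on uprights at y = +-47 mm; z up
- hook: fixed grey stand with two parallel steel hook prongs (8 mm thick) at y = +-24 mm, which point to -x and end in upturned red tips. Origin on the bench 2 mm from under the seat. The tips are 24 mm from the seat towards -x and rise to 13 mm above it; behind the seat the prongs slope up to posts 61 mm from it towards +x, 8 mm higher than the seat.
- hook_seat (a point): where the middle of the basket's bar lies when it hangs on both prongs, the bar along the y axis of the hook (either way round); 125 mm above the bench. Bring the bar in from the front (-x) just above the tips, the basket itself below the prongs, and lower it; the fingers fit between the prongs (40 mm free). The hung basket clears the bench by 30 mm.
- saline: white bottle 54 x 78 x 124 mm standing behind the basket and the hook; origin under its centre. Over it, from x = 0.55 on, the front edge of the cabinet hangs 0.47 m above the bench: on this side draw the hand back towards the robot before lifting it high.
- blue_vial: vial with a blue cap, 30 mm wide, 58 mm high, between the tray or mat and the cabinet's side wall; origin under its centre. That wall, y = -0.07 to -0.09, divides the bench from x = 0.38 on; it is 0.30 m high there, rising to 0.57 m at x = 0.66. Basket and hook are on its right, tools and tray on its left: go over it or round its front between them.

How it is judged:
At the end, for the whole second after the job is handed in: every tool present lies in its own cut-out (middle within 6.5 mm and head within 7.5 mm of their seated places), at rest; the basket hangs on the hook prongs, its bar within 20 mm of the seat, tilted less than 0.4 rad and the bar level along the y axis of the hook to 0.15 rad (distance between scraper_mid and slot_scraper below 0.0065 m and distance between scraper_head and slot_scraper_head below 0.0075 m and linear speed of each of scraper, tee_key, caliper, spanner below 0.03 m/s and distance between tee_key_mid and slot_tee_key below 0.0065 m and distance between tee_key_head and slot_tee_key_head below 0.0075 m and distance between caliper_mid and slot_caliper below 0.0065 m and distance between caliper_head and slot_caliper_head below 0.0075 m and distance between spanner_mid and slot_spanner below 0.0065 m and distance between spanner_head and slot_spanner_head below 0.0075 m and distance between basket_bar and hook_seat below 0.02 m and angle between basket_bar's own z axis and vertical below 0.4 rad and angle between the y axis of basket_bar and the y axis of hook_seat, either way round below 0.15 rad and contact force between basket and hook above 0.5 N); the robot touches nothing.
It fails at once if the white bottle is knocked over (angle between saline's own z axis and vertical above 0.7 rad).
It fails at once if the blue-capped vial is knocked over (angle between blue_vial's own z axis and vertical above 0.7 rad).
Of scraper, tee_key, caliper, spanner only 3 to 4 are there at a start; the rules pass over those that are not, and their reading is None.
At some moment in a run one of tee_key, caliper may be knocked a few centimetres aside while the robot is not near it.
Once in a run the grip may slacken for a moment while it holds something.
It also fails if it takes over 210 s, if anything falls off the work surface, if the arm or the gripper's body presses on something with over 40 N, if the wrist force passes 120 N, or if a joint passes its speed limit or range.

## Working session

There is one attempt and no reset: what is moved stays moved. The work goes in short steps, Python scripts to look and compute and a shell command to move; the robot and the scene stay as the last step left them, time stands still between calls to the robot, and variables do not carry over. Pictures are saved under pics/ and viewed, at most 14 in all, crops included, and the job is handed in when it is done.

```bash
ls; mkdir -p pics; cat > h.py <<'E'
import numpy as np, cv2, json
from plant import env
from scipy.spatial.transform import Rotation as Rn
def snap(n):
    c=env.camera(n); np.savez('/tmp/%s.npz'%n,**{k:np.array(v) for k,v in c.items()}); return c
def load(n): return dict(np.load('/tmp/%s.npz'%n))
def ray(c,u,v):
    K=np.array([[c['fx'],0,c['cx']],[0,c['fy'],c['cy']],[0,0,1.]],float)
    p=cv2.undistortPoints(np.array([[[u,v]]],float),K,np.array(c['distortion'],float))[0,0]
    return np.array([p[0],p[1],1.])
def at_z(c,u,v,z):
    R=np.array(c['R']);t=np.array(c['t']);d=R.T@ray(c,u,v);o=-R.T@t
    return o+d*(z-o[2])/d[2]
def depth(c,u,v):
    z=c['range_z'][int(round(v)),int(round(u))]
    return np.array(c['R']).T@(ray(c,u,v)*z-np.array(c['t']))
def save(c,f,box=None,s=1):
    im=c['color'][...,::-1]
    if box: x0,y0,x1,y1=box; im=im[y0:y1,x0:x1]
    cv2.imwrite(f,cv2.resize(im,None,fx=s,fy=s,interpolation=cv2.INTER_CUBIC))
E
python3 - <<'E'
from h import *
c=snap('top'); save(c,'pics/top1.png',None,1.42); d=snap('side'); save(d,'pics/side1.png',None,1.42)
for k in (c,d): print(np.array(k['R']).round(3).tolist(),(-np.array(k['R']).T@np.array(k['t'])).round(3),k['fx'],k['distortion'])
s=env.sense(); print(s)
E
```

```text
pics
[[0.023, -1.0, 0.002], [-0.994, -0.023, -0.104], [0.104, 0.0, -0.995]] [ 0.402 -0.069  1.349] 419.39306167628365 [0.00341721 0.         0.         0.         0.        ]
[[-0.997, -0.075, 0.004], [-0.046, 0.573, -0.818], [0.059, -0.816, -0.575]] [0.455 0.967 0.822] 516.6438065580253 [-0.02470127  0.          0.          0.          0.        ]
{'clock': 0.1, 'qpos': array([ 1.15632947,  0.60007453, -0.00254665,  1.60000487,  0.00177462,
        0.94286269, -0.07979872]), 'joint_velocities': array([-6.37497977e-06, -1.67143398e-04,  6.33784577e-04, -2.25867187e-03,
       -9.63953820e-04, -1.58844239e-03,  5.37755925e-04]), 'effort': array([ 6.05051173e-03, -7.66547370e+01,  1.50264390e+00, -2.52936065e+01,
       -5.22321055e-02,  1.35669659e-02,  2.79436387e-05]), 'ee_pos': array([ 0.24009707, -0.6836144 ,  0.18324111]), 'tool_rot': array([ 9.85768841e-01,  1.68105139e-01, -1.64150145e-04, -6.53283425e-04]), 'wrist_force': array([-0.16791892, -0.71960373, -0.58139588]), 'torque': array([-0.00628419,  0.01513159, -0.01277009]), 'grasp_force': 0.0, 'opening': 1.0029289178330014}
```

View pics/top1.png

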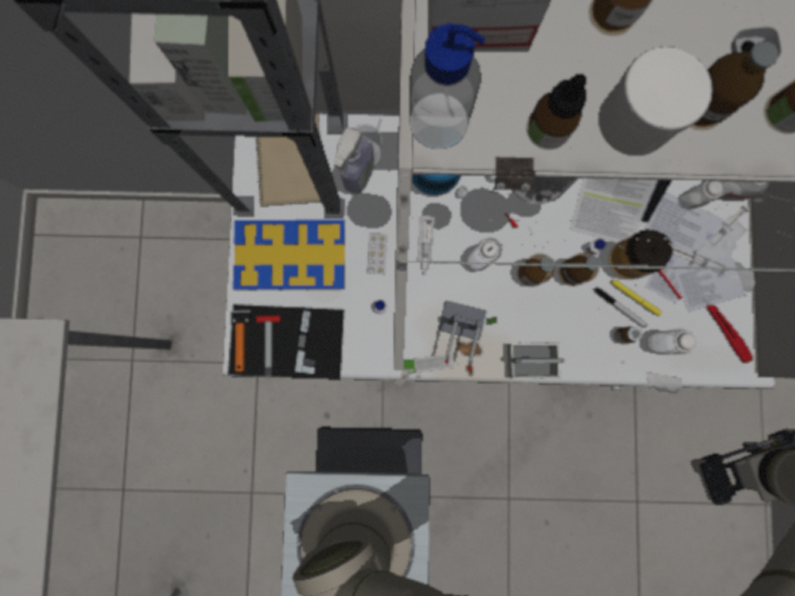

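View pics/side1.png

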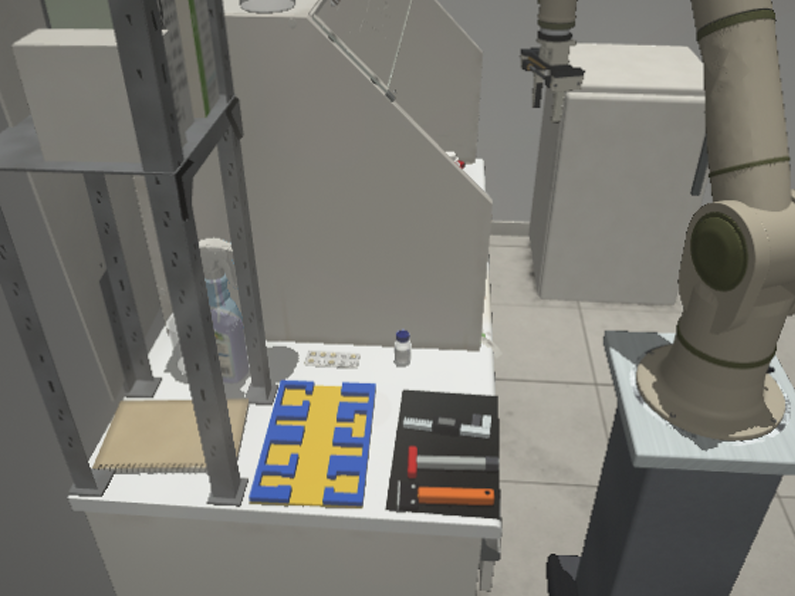

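The top view shows the mat near the robot (235-340, 305-375) with the scraper, tee key and caliper. The tray is behind it, the hook stand is near (460,330) and the basket near (530,360). I'll enlarge crops of these.

```bash
python3 - <<'E'
from h import *
c=load('top'); save(c,'pics/t2.png',(155,145,255,270),6*0.8); save(c,'pics/t3.png',(275,160,415,275),5)
for u,v in [(235,254),(190,180),(210,250),(168,180),(375,253),(325,222),(340,178),(455,239)]: print(u,v,depth(c,u,v).round(3))
E
```

```text
235 254 [0.397 0.061 0.003]
190 180 [0.632 0.214 0.006]
210 250 [0.408 0.14  0.012]
168 180 [0.631 0.286 0.005]
375 253 [ 0.41  -0.364  0.096]
325 222 [ 0.505 -0.224  0.013]
340 178 [ 0.629 -0.255  0.12 ]
455 239 [ 0.46  -0.639  0.012]
```

View pics/t2.png

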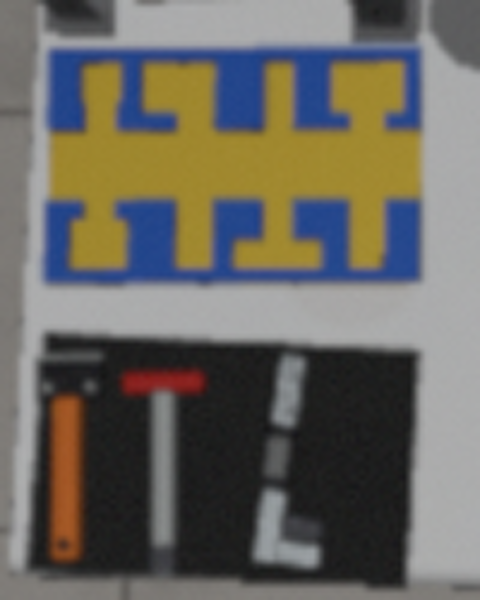

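View pics/t3.png

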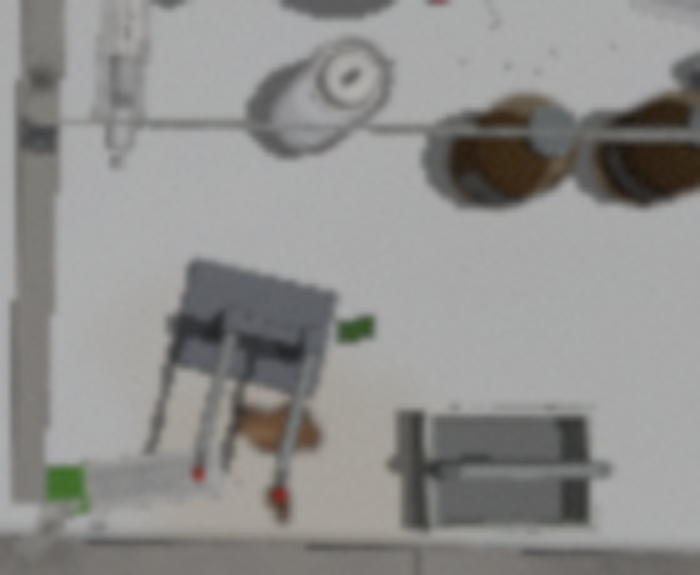

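The tray slots from left to right are spanner, caliper, tee key and scraper. The tray's +x points image-up, which is world +x. The scraper already points +x. The tee key points +x and the caliper points -x, so both need a half turn. Next I'll compute the poses.

```bash
python3 - <<'E'
from h import *
c=load('top')
A=lambda x,y:(275+x/5-.4,160+y/5-.4)
B=lambda x,y:(155+x/4.8-.4,145+y/4.8-.4)
print('bar ends',at_z(c,*A(395,463),.095).round(4),at_z(c,*A(605,468),.095).round(4))
print('bar mid band (basket rims)',[at_z(c,*A(*p),.05).round(4)[:2] for p in [(400,410),(592,410),(400,525),(592,525)]])
for p in [(198,473),(280,495)]:print('tip',at_z(c,*A(*p),.138).round(4),depth(c,*A(*p)).round(3))
for p in [(190,260),(337,293),(315,395),(172,363)]:print('base',at_z(c,*A(*p),.01).round(4),)
for p in [(226,340),(306,355),(212,400),(295,420)]:print('prong',at_z(c,*A(*p),.128).round(4),depth(c,*A(*p)).round(3))
print('tray',[at_z(c,*B(*p),.013).round(4)[:2] for p in [(50,48),(420,47),(45,283),(420,281)]])
print('scr',[at_z(c,*B(*p),.02).round(4)[:2] for p in [(74,353),(64,562)]])
print('tee',[at_z(c,*B(*p),.018).round(4)[:2] for p in [(163,371),(163,572)]])
print('cal',[at_z(c,*B(*p),.012).round(4)[:2] for p in [(294,352),(264,563),(276,455)]])
# base/hook height map
R=np.array(c['R']);t=np.array(c['t'])
P=[depth(c,u,v) for u in range(305,345) for v in range(205,262)]
P=np.array([p for p in P if p[2]>.06]);print(len(P));print(P[np.argsort(P[:,0])][::max(1,len(P)//30)].round(3).tolist())
P=np.array([depth(c,u,v) for u in range(345,402) for v in range(235,270)]);P=P[P[:,2]>.08];print('bar',len(P),P.mean(0),P.min(0),P.max(0))
E
```

```text
bar ends [ 0.4106 -0.3008  0.095 ] [ 0.4105 -0.4257  0.095 ]
bar mid band (basket rims) [array([ 0.4436, -0.3121]), array([ 0.4463, -0.4307]), array([ 0.3731, -0.3123]), array([ 0.3758, -0.4303])]
tip [ 0.402  -0.1797  0.138 ] [ 0.402 -0.18   0.133]
tip [ 0.3905 -0.2269  0.138 ] [ 0.39  -0.227  0.135]
base [ 0.5378 -0.1844  0.01  ]
base [ 0.5187 -0.2789  0.01  ]
base [ 0.4532 -0.2653  0.01  ]
base [ 0.4715 -0.1739  0.01  ]
prong [ 0.4795 -0.1959  0.128 ] [ 0.479 -0.196  0.131]
prong [ 0.4718 -0.2426  0.128 ] [ 0.472 -0.243  0.128]
prong [ 0.4444 -0.1882  0.128 ] [ 0.444 -0.189  0.124]
prong [ 0.4339 -0.2366  0.128 ] [ 0.434 -0.238  0.118]
tray [array([0.7124, 0.2973]), array([0.719 , 0.0473]), array([0.5525, 0.2926]), array([0.5596, 0.0423])]
scr [array([0.5055, 0.2692]), array([0.3682, 0.2689])]
tee [array([0.4951, 0.2102]), array([0.3631, 0.2043])]
cal [array([0.5102, 0.1248]), array([0.3703, 0.1393]), array([0.4415, 0.1341])]
295
[[0.386, -0.226, 0.135], [0.395, -0.228, 0.136], [0.402, -0.069, 1.349], [0.402, -0.069, 1.349], [0.404, -0.227, 0.121], [0.408, -0.18, 0.128], [0.412, -0.234, 0.116], [0.418, -0.23, 0.118], [0.423, -0.186, 0.12], [0.427, -0.236, 0.119], [0.432, -0.189, 0.119], [0.436, -0.239, 0.119], [0.442, -0.238, 0.123], [0.446, -0.191, 0.125], [0.45, -0.237, 0.129], [0.455, -0.189, 0.123], [0.459, -0.24, 0.13], [0.464, -0.191, 0.125], [0.468, -0.243, 0.128], [0.472, -0.196, 0.131], [0.474, -0.242, 0.117], [0.476, -0.249, 0.131], [0.479, -0.24, 0.131], [0.48, -0.24, 0.066], [0.482, -0.223, 0.122], [0.483, -0.238, 0.121], [0.485, -0.245, 0.132], [0.485, -0.218, 0.119], [0.486, -0.239, 0.115], [0.488, -0.215, 0.122], [0.49, -0.199, 0.134], [0.491, -0.221, 0.119], [0.495, -0.194, 0.096]]
bar 121 [ 0.40749864 -0.36740473  0.14802064] [ 0.40178281 -0.42883226  0.08087814] [ 0.41406587 -0.06937812  1.34919838]
```

```bash
cat >> h.py <<'E'
def go(x,y,z,yaw):
    "TCP target, world yaw (deg) of tool y; prints shift in tool axes (cm, made before the turn) and turn (rad)"
    s=env.sense(); R=Rn.from_quat(s['tool_rot']); p=np.array(s['ee_pos'])
    a=np.radians(yaw); yt=np.array([np.cos(a),np.sin(a),0]); zt=np.array([0,0,-1.]); T=Rn.from_matrix(np.c_[np.cross(yt,zt),yt,zt])
    d=R.inv().apply(np.array([x,y,z])-p)*100; r=(R.inv()*T).as_rotvec()
    d2=T.inv().apply(np.array([x,y,z])-p)*100
    print('at',p.round(4),'shift',d.round(2),'turn',r.round(3),'rows',np.ceil(np.linalg.norm(d)/5),np.ceil(np.linalg.norm(r)/.15),'shift-after-turn',d2.round(2))
E
python3 -c "
from h import *
go(.4105,-.364,.2,0)"
```

```text
at [ 0.2401 -0.6836  0.1832] shift [ 26.67 -24.51  -1.65] turn [-1.000e-03 -1.000e-03 -1.233e+00] rows 8.0 9.0 shift-after-turn [31.96 17.04 -1.68]
```

```bash
python3 -m creep '{"linear":[[0,0,-1.7],[3,-2.7,0],[3,-2.7,0],[3,-2.7,0],[3,-2.7,0],[3,-2.7,0],[3,-2.7,0],[3,-2.7,0],[3,-2.7,0],[2.6,-2.9,0],[0,0,0]],"rotation":[[0,0,0],[0,0,0],[0,0,0],[0,0,0],[0,0,0],[0,0,0],[0,0,0],[0,0,0],[0,0,0],[0,0,0],[0,0,0]],"jaw":[0.6,0.6,0.6,0.6,0.6,0.6,0.6,0.6,0.6,0.6,0.6]}' 40
python3 -m creep '{"linear":[[0,0,0],[0,0,0],[0,0,0],[0,0,0],[0,0,0],[0,0,0],[0,0,0],[0,0,0],[0,0,0],[0,0,0]],"rotation":[[0,0,-0.14],[0,0,-0.14],[0,0,-0.14],[0,0,-0.14],[0,0,-0.14],[0,0,-0.14],[0,0,-0.14],[0,0,-0.14],[0,0,-0.113],[0,0,0]],"jaw":[0.6,0.6,0.6,0.6,0.6,0.6,0.6,0.6,0.6,0.6]}'
python3 - <<'E'
from h import *
go(.4105,-.364,.2,0)
c=snap('wrist'); save(c,'pics/w1.png')
R=np.array(c['R']);print((-R.T@np.array(c['t'])).round(3),R[2].round(2),c['fx'])
P=np.array([[*depth(c,u,v),u,v] for u in range(0,560,4) for v in range(0,420,4)])
P=P[(P[:,2]>.085)&(P[:,2]<.11)];print(len(P),P[:,:3].mean(0),P.min(0),P.max(0)); print(np.polyfit(P[:,1],P[:,0],1))
E
```

```text
clock: 1.2
ee_pos: [0.4125, -0.3594, 0.2009]
tool_rot: [0.985, 0.172, 0.0, -0.001]
wrist_force: [-0.7, -0.9, -0.6]
opening: 0.598
grasp_force: 0.0
clock: 2.2
ee_pos: [0.4093, -0.3655, 0.2007]
tool_rot: [0.707, 0.707, -0.0, -0.0]
wrist_force: [-0.0, 0.2, 0.2]
opening: 0.601
grasp_force: 0.0
at [ 0.4093 -0.3655  0.2007] shift [0.15 0.12 0.07] turn [-0. -0.  0.] rows 1.0 1.0 shift-after-turn [0.15 0.12 0.07]
[ 0.409 -0.289  0.4  ] [-0.   -0.28 -0.96] 326.455196920243
384 [ 0.57425634 -0.33321437  0.09658687] [ 4.05706437e-01 -4.56617459e-01  8.50441984e-02  2.80000000e+02
  0.00000000e+00] [ 6.58981084e-01 -2.00949228e-01  1.09920073e-01  5.56000000e+02
  2.76000000e+02]
[0.37493644 0.69919055]
```

View pics/w1.png

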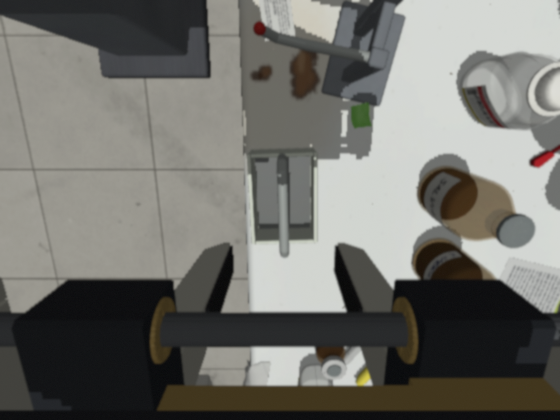

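The wrist view shows the basket bar running vertically from (283,157) to (284,254), and the rim from x=250 to 316 at rows 150-240. The fingers straddle it.

```bash
python3 - <<'E'
from h import *
c=load('wrist')
for p in [(283,157),(283.5,200),(284.5,254)]: print(at_z(c,*p,.098).round(4), depth(c,*p).round(4))
P=np.array([depth(c,u,v) for u in range(275,293) for v in range(150,262)])
P=P[(P[:,2]>.08)&(P[:,2]<.12)];print(len(P),P.min(0).round(4),P.max(0).round(4),P.mean(0).round(4),np.polyfit(P[:,1],P[:,0],1)[0])
E
```

```text
[ 0.4088 -0.329   0.098 ] [ 0.4088 -0.3317  0.0774]
[ 0.4093 -0.37    0.098 ] [ 0.4093 -0.3699  0.0987]
[ 0.4103 -0.4262  0.098 ] [ 0.4103 -0.4267  0.0969]
995 [ 0.403  -0.434   0.0813] [ 0.4139 -0.3317  0.1008] [ 0.4085 -0.378   0.0967] -0.026618497890847005
```

```bash
python3 - <<'E'
from h import *
c=load('wrist')
for p in [(248,151),(315,151),(253,240),(317,240)]: print(at_z(c,*p,.05).round(4), depth(c,*p).round(4))
P=np.array([depth(c,u,v) for u in range(235,335) for v in range(130,275)])
for lo,hi in [(.03,.06),(.06,.08),(.088,.12)]:
  Q=P[(P[:,2]>lo)&(P[:,2]<hi)];print(lo,len(Q),np.percentile(Q,1,axis=0).round(4),np.percentile(Q,99,axis=0).round(4))
c=load('top');P=np.array([depth(c,u,v) for u in range(345,402) for v in range(235,270)])
for lo,hi in [(.03,.06),(.088,.12)]:
  Q=P[(P[:,2]>lo)&(P[:,2]<hi)];print(lo,len(Q),np.percentile(Q,1,axis=0).round(4),np.percentile(Q,99,axis=0).round(4))
E
```

```text
[ 0.3715 -0.329   0.05  ] [ 0.3657 -0.335  -0.0036]
[ 0.4428 -0.329   0.05  ] [ 0.4443 -0.3308  0.0342]
[ 0.3742 -0.4305  0.05  ] [ 0.3742 -0.4303  0.0506]
[ 0.4478 -0.4305  0.05  ] [ 0.4534 -0.4511 -0.0011]
0.03 1601 [ 0.3702 -0.435   0.0303] [ 0.4463 -0.3309  0.0507]
0.06 23 [ 0.403  -0.3347  0.0616] [ 0.4119 -0.3316  0.0789]
0.088 977 [ 0.4031 -0.4315  0.0886] [ 0.4138 -0.3338  0.1   ]
0.03 211 [ 0.3693 -0.4319  0.0313] [ 0.4448 -0.3275  0.0551]
0.088 112 [ 0.4031 -0.4281  0.0884] [ 0.4139 -0.3303  0.1019]
```

```bash
python3 -m creep '{"linear":[[-1.65,0,1.5],[0,0,3],[0,0,3],[0,0,3],[0,0,2],[0,0,0],[0,0,0],[0,0,0],[0,0,0],[0,0,0],[0,0,0],[0,0,0]],"rotation":[[0,0,-0.026],[0,0,0],[0,0,0],[0,0,0],[0,0,0],[0,0,0],[0,0,0],[0,0,0],[0,0,0],[0,0,0],[0,0,0],[0,0,0]],"jaw":[0.6,0.6,0.6,0.6,0.6,0.5,0,0,0,0,0,0]}' 40
python3 -c "
from h import *
go(.4085,-.382,.076,1.5);go(.344,-.3556,.14,-12.5)"
```

```text
clock: 3.45
ee_pos: [0.4101, -0.3813, 0.0763]
tool_rot: [0.698, 0.716, -0.0, 0.0]
wrist_force: [0.3, 0.1, -0.2]
opening: 0.048
grasp_force: 0.0
at [ 0.4101 -0.3813  0.0763] shift [-0.06 -0.16  0.03] turn [ 0.  0. -0.] rows 1.0 1.0 shift-after-turn [-0.06 -0.16  0.03]
at [ 0.4101 -0.3813  0.0763] shift [ 2.74 -6.54 -6.37] turn [0.    0.    0.244] rows 2.0 2.0 shift-after-turn [ 1.08 -7.01 -6.37]
```

```bash
python3 -m creep '{"linear":[[0,0,0],[0,0,0],[0,0,0]],"rotation":[[0,0,0],[0,0,0],[0,0,0]],"jaw":[0,0,0]}'; python3 - <<'E'
from h import *
c=snap('wrist'); save(c,'pics/w2.png')
E
```

```text
clock: 3.75
ee_pos: [0.41, -0.3812, 0.076]
tool_rot: [0.698, 0.716, -0.0, -0.0]
wrist_force: [-0.2, -1.2, -0.1]
opening: 0.002
grasp_force: 0.0
```

View pics/w2.png

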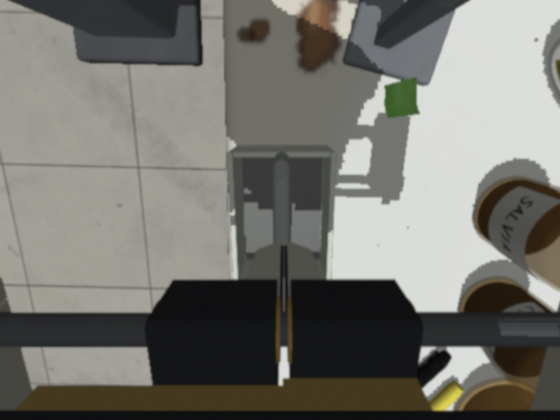

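The wrist view shows shut fingers at (284,250) in line with the bar, with nothing gripped.

```bash
python3 - <<'E'
from h import *
c=load('wrist');print((-np.array(c['R']).T@np.array(c['t'])).round(3), env.grip_depth)
for v in range(145,300,8): print(v,[depth(c,u,v).round(3).tolist() for u in (276,283,290)])
for u in (240,325): print(depth(c,u,200))
d=snap('top');P=np.array([depth(d,u,v) for u in range(345,402) for v in range(235,270)])
for lo,hi in [(.03,.06),(.085,.12)]:
  Q=P[(P[:,2]>lo)&(P[:,2]<hi)];print(lo,len(Q),np.percentile(Q,1,axis=0).round(4),np.percentile(Q,99,axis=0).round(4))
E
```

```text
[ 0.408 -0.305  0.275] 0.0188
145 [[0.402, -0.332, -0.002], [0.408, -0.331, -0.001], [0.414, -0.331, -0.001]]
153 [[0.404, -0.332, 0.049], [0.408, -0.332, 0.053], [0.413, -0.332, 0.05]]
161 [[0.404, -0.332, 0.086], [0.408, -0.332, 0.087], [0.414, -0.343, 0.01]]
169 [[0.405, -0.336, 0.092], [0.409, -0.336, 0.091], [0.415, -0.35, 0.008]]
177 [[0.405, -0.34, 0.095], [0.409, -0.34, 0.097], [0.415, -0.356, 0.009]]
185 [[0.405, -0.344, 0.099], [0.409, -0.344, 0.098], [0.415, -0.363, 0.009]]
193 [[0.405, -0.348, 0.099], [0.409, -0.348, 0.099], [0.415, -0.37, 0.01]]
201 [[0.405, -0.353, 0.099], [0.409, -0.353, 0.098], [0.415, -0.377, 0.01]]
209 [[0.405, -0.358, 0.098], [0.409, -0.358, 0.098], [0.416, -0.383, 0.011]]
217 [[0.405, -0.363, 0.098], [0.409, -0.362, 0.098], [0.416, -0.391, 0.009]]
225 [[0.405, -0.368, 0.097], [0.409, -0.367, 0.099], [0.416, -0.398, 0.009]]
233 [[0.405, -0.373, 0.097], [0.409, -0.371, 0.1], [0.416, -0.406, 0.009]]
241 [[0.405, -0.377, 0.099], [0.41, -0.377, 0.097], [0.416, -0.413, 0.01]]
249 [[0.406, -0.374, 0.117], [0.41, -0.375, 0.115], [0.413, -0.374, 0.117]]
257 [[0.406, -0.374, 0.127], [0.41, -0.375, 0.124], [0.413, -0.374, 0.127]]
265 [[0.406, -0.374, 0.136], [0.41, -0.375, 0.134], [0.413, -0.373, 0.137]]
273 [[0.406, -0.374, 0.144], [0.41, -0.378, 0.135], [0.413, -0.374, 0.144]]
281 [[0.407, -0.347, 0.2], [0.41, -0.382, 0.137], [0.413, -0.373, 0.151]]
289 [[0.407, -0.348, 0.202], [0.41, -0.385, 0.138], [0.411, -0.35, 0.198]]
297 [[0.407, -0.347, 0.206], [0.41, -0.388, 0.14], [0.411, -0.353, 0.197]]
[ 0.3742107  -0.37493038  0.0171911 ]
[ 0.44214368 -0.37017121  0.02858841]
0.03 116 [ 0.3692 -0.4024  0.031 ] [ 0.4439 -0.3269  0.0541]
0.085 46 [ 0.403  -0.3724  0.0864] [ 0.4099 -0.3287  0.1075]
```

```bash
python3 - <<'E'
from h import *
c=load('side')
P=np.array([[*depth(c,u,v),u,v] for u in range(350,425) for v in range(30,90)])
Q=P[(np.abs(P[:,0]-.24)<.15)&(np.abs(P[:,1]+.684)<.15)&(P[:,2]>.05)]
print(len(Q)); Q=Q[np.argsort(Q[:,2])]; print(Q[:12].round(3).tolist())
c=load('top')
P=np.array([[*depth(c,u,v),u,v] for u in range(480,560) for v in range(300,360)])
Q=P[(P[:,2]>.1)]; print(np.percentile(Q[:,2],[0,2,10,50]), Q[np.argsort(Q[:,2])][:10].round(3).tolist())
E
```

```text
1350
[[0.222, -0.638, 0.219, 390.0, 86.0], [0.219, -0.638, 0.219, 391.0, 86.0], [0.228, -0.637, 0.219, 388.0, 86.0], [0.213, -0.635, 0.22, 393.0, 86.0], [0.216, -0.634, 0.221, 392.0, 86.0], [0.263, -0.728, 0.221, 375.0, 75.0], [0.226, -0.63, 0.222, 389.0, 86.0], [0.262, -0.736, 0.222, 375.0, 74.0], [0.256, -0.726, 0.223, 377.0, 75.0], [0.25, -0.725, 0.223, 379.0, 75.0], [0.247, -0.725, 0.223, 380.0, 75.0], [0.253, -0.724, 0.223, 378.0, 75.0]]
[1.34919838 1.34919838 1.34919838 1.34919838] [[0.402, -0.069, 1.349, 481.0, 300.0], [0.402, -0.069, 1.349, 486.0, 306.0], [0.402, -0.069, 1.349, 495.0, 342.0], [0.402, -0.069, 1.349, 500.0, 316.0], [0.402, -0.069, 1.349, 506.0, 304.0], [0.402, -0.069, 1.349, 509.0, 320.0], [0.402, -0.069, 1.349, 510.0, 342.0], [0.402, -0.069, 1.349, 512.0, 344.0], [0.402, -0.069, 1.349, 514.0, 351.0], [0.402, -0.069, 1.349, 517.0, 303.0]]
```

The cameras agree that the real fingertips sit about 35 mm above the reported TCP: 0.219 against 0.184 at the start, and the shut fingers are now just above the bar. I'll allow for this by opening, going down another 3.5 cm and gripping again.

```bash
python3 -m creep '{"linear":[[0,0,0],[0,0,0],[0,0,0],[0,0,0],[0,0,0],[0,0,0],[0,-0.1,1],[0,0,1],[0,0,1],[0,0,0.5],[0,0,0]],"rotation":[[0,0,0],[0,0,0],[0,0,0],[0,0,0],[0,0,0],[0,0,0],[0,0,0],[0,0,0],[0,0,0],[0,0,0],[0,0,0]],"jaw":[0.5,0.5,0.5,0.5,0.5,0.5,0.5,0.5,0.5,0.5,0.5]}' 40
python3 -m creep '{"linear":[[0,0,0],[0,0,0],[0,0,0],[0,0,0],[0,0,0],[0,0,0],[0,0,0],[0,0,0],[0,0,0],[0,0,0]],"rotation":[[0,0,0],[0,0,0],[0,0,0],[0,0,0],[0,0,0],[0,0,0],[0,0,0],[0,0,0],[0,0,0],[0,0,0]],"jaw":[0,0,0,0,0,0,0,0,0,0]}' 40
python3 - <<'E'
from h import *
c=snap('wrist');P=np.array([depth(c,u,v) for u in range(270,300) for v in range(100,250)])
Q=P[(P[:,2]>.085)&(P[:,2]<.11)];print(len(Q),Q.min(0),Q.max(0),np.polyfit(Q[:,1],Q[:,0],1)[0])
go(.344,-.3556,.11,-12.5)
E
```

```text
clock: 4.95
ee_pos: [0.4086, -0.3807, 0.0398]
tool_rot: [0.698, 0.716, -0.0, -0.001]
wrist_force: [-0.8, 0.2, -0.3]
opening: 0.501
grasp_force: 0.0
clock: 5.95
ee_pos: [0.4088, -0.3814, 0.0411]
tool_rot: [0.698, 0.716, -0.0, -0.0]
wrist_force: [-1.8, -0.9, 4.8]
opening: 0.094
grasp_force: 40.0
1639 [ 0.40256741 -0.36848918  0.08510291] [ 0.41300666 -0.3312649   0.10035362] -0.022341842615683453
at [ 0.4088 -0.3814  0.0411] shift [ 2.74 -6.41 -6.89] turn [-0.     0.     0.244] rows 2.0 2.0 shift-after-turn [ 1.11 -6.89 -6.89]
```

```bash
python3 -m creep '{"linear":[[0,0,-1.5],[0,0,-2],[0,0,-2],[0,0,-0.5],[1.35,-3.2,0],[1.35,-3.2,0],[0,0,0],[0,0,0],[0,0,0]],"rotation":[[0,0,0],[0,0,0],[0,0,0],[0,0,0],[0,0,0],[0,0,0],[0,0,0.122],[0,0,0.122],[0,0,0]],"jaw":[0,0,0,0,0,0,0,0,0]}' 40
python3 - <<'E'
from h import *
go(.3785,-.199,.101,-12.5)
c=snap('wrist');save(c,'pics/w3.png')
E
```

```text
clock: 6.9
ee_pos: [0.3442, -0.3557, 0.1005]
tool_rot: [0.78, 0.625, -0.0, -0.0]
wrist_force: [0.0, -0.7, -2.0]
opening: 0.096
grasp_force: 40.0
at [ 0.3442 -0.3557  0.1005] shift [16.04 -0.07 -0.05] turn [-0.    -0.    -0.002] rows 4.0 1.0 shift-after-turn [16.04 -0.05 -0.05]
```

View pics/w3.png

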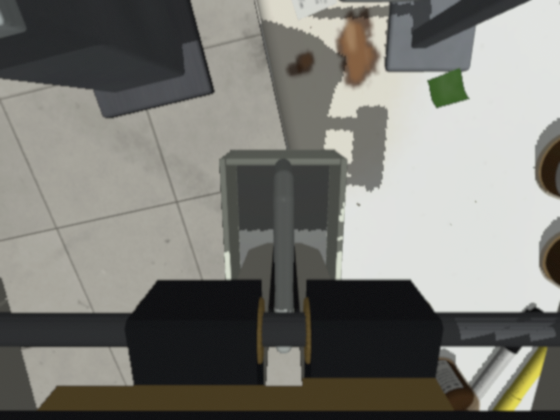

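The basket is held level. I'll move along the hook's front and check the tips from there.

```bash
python3 -m creep '{"linear":[[2.5,0,0],[2.5,0,0],[2.5,0,0],[0,0,0]],"rotation":[[0,0,0],[0,0,0],[0,0,0],[0,0,0]],"jaw":[0,0,0,0]}' 40
python3 - <<'E'
from h import *
go(.3785,-.199,.101,-12.5)
c=snap('wrist');save(c,'pics/w4.png')
im=cv2.cvtColor(c['color'],cv2.COLOR_RGB2HSV)
m=((im[...,0]<8)|(im[...,0]>172))&(im[...,1]>150)&(im[...,2]>70)
n,l,st,ce=cv2.connectedComponentsWithStats(m.astype(np.uint8))
for i in range(1,n):
  if st[i,4]>12: print(ce[i].round(1),st[i,4],at_z(c,*ce[i],.134).round(4),depth(c,*ce[i]).round(4))
P=np.array([depth(c,u,v) for u in range(255,310) for v in range(100,250)])
Q=P[(P[:,2]>.145)&(P[:,2]<.17)];print('bar',len(Q),Q.min(0),Q.max(0),np.polyfit(Q[:,1],Q[:,0],1)[0])
E
```

```text
clock: 7.35
ee_pos: [0.3613, -0.2796, 0.1007]
tool_rot: [0.777, 0.629, 0.0, -0.001]
wrist_force: [-0.4, -0.1, -2.3]
opening: 0.092
grasp_force: 40.0
at [ 0.3613 -0.2796  0.1007] shift [ 8.24  0.01 -0.02] turn [-0.001 -0.001  0.008] rows 2.0 1.0 shift-after-turn [ 8.24 -0.06 -0.03]
[324.2  52.7] 261 [ 0.4016 -0.1831  0.134 ] [ 0.4013 -0.1833  0.136 ]
[319.9 154.8] 212 [ 0.3912 -0.2293  0.134 ] [ 0.3909 -0.2288  0.1374]
bar 1641 [ 0.35939456 -0.26749911  0.14508342] [ 0.37574256 -0.2303996   0.1600277 ] 0.19946559114319465
```

View pics/w4.png

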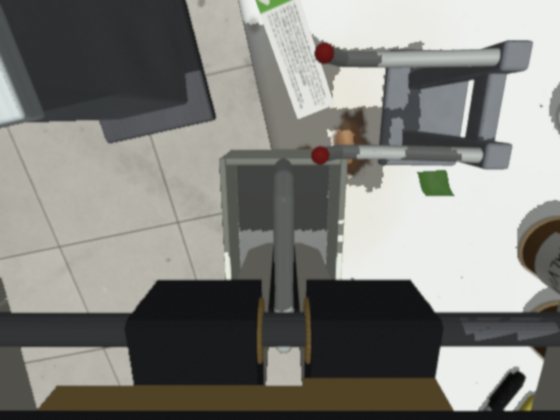

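The red tips are at (324,53) and (320,155). The prongs run square to the bar, and the bar is in front of them with clearance.

```bash
python3 -m creep '{"linear":[[2.6,0,0],[2.6,0,0],[2.6,0,0],[0.1,0,0],[0,0,0]],"rotation":[[0,0,0],[0,0,0],[0,0,0],[0,0,0.008],[0,0,0]],"jaw":[0,0,0,0,0]}' 40
python3 - <<'E'
from h import *
go(.4198,-.2115,.101,-12.7)
c=snap('wrist')
P=np.array([depth(c,u,v) for u in range(255,310) for v in range(100,250)])
Q=P[(P[:,2]>.145)&(P[:,2]<.17)];print('bar',len(Q),Q.min(0),Q.max(0))
E
```

```text
clock: 7.9
ee_pos: [0.3779, -0.2059, 0.1009]
tool_rot: [0.782, 0.624, -0.0, 0.0]
wrist_force: [-0.5, -0.4, -2.8]
opening: 0.094
grasp_force: 40.0
at [ 0.3779 -0.2059  0.1009] shift [ 0.38  4.21 -0.01] turn [-0.     0.    -0.002] rows 1.0 1.0 shift-after-turn [ 0.37  4.21 -0.01]
bar 1633 [ 0.37622801 -0.19429779  0.14508781] [ 0.3929835  -0.15679611  0.16065012]
```

```bash
python3 -m creep '{"linear":[[0.35,1,0],[0,1.1,0],[0,1.1,0],[0,1,0],[0,0,0],[0,0,1],[0,0,1],[0,0,0.5],[0,0,0.3],[0,0,0]],"rotation":[[0,0,0],[0,0,0],[0,0,0],[0,0,0],[0,0,0],[0,0,0],[0,0,0],[0,0,0],[0,0,0],[0,0,0]],"jaw":[0,0,0,0,0,0,0,0,0,0]}' 40
python3 -c "
from h import *
go(.4198,-.2115,.071,-12.7)"
```

```text
clock: 8.95
ee_pos: [0.4189, -0.2113, 0.0724]
tool_rot: [0.782, 0.623, -0.0, -0.001]
wrist_force: [0.7, 1.3, -1.3]
opening: 0.097
grasp_force: 40.0
at [ 0.4189 -0.2113  0.0724] shift [0.   0.09 0.14] turn [-0.001 -0.    -0.004] rows 1.0 1.0 shift-after-turn [0.   0.09 0.14]
```

```bash
python3 -m creep '{"linear":[[0,0.05,0.2],[0,0,0],[0,0,0],[0,0,0],[0,0,0],[0,0,0],[0,0,0],[0,0,-1.5],[0,0,-2],[0,0,-2],[0,0,-2],[0,0,0]],"rotation":[[0,0,0],[0,0,0],[0,0,0],[0,0,0],[0,0,0],[0,0,0],[0,0,0],[0,0,0],[0,0,0],[0,0,0],[0,0,0],[0,0,0]],"jaw":[0,0,0.4,0.4,0.4,0.4,0.4,0.4,0.4,0.4,0.4,0.4]}' 40
python3 - <<'E'
from h import *
go(.42,-.2,.4,0)
c=snap('wrist');save(c,'pics/w5.png')
P=np.array([depth(c,u,v) for u in range(180,400) for v in range(60,380)])
Q=P[(P[:,2]>.122)&(P[:,2]<.14)&(np.abs(P[:,0]-.42)<.02)];print('bar',len(Q),Q.min(0),Q.max(0),np.polyfit(Q[:,1],Q[:,0],1)[0])
E
```

```text
clock: 10.15
ee_pos: [0.421, -0.2122, 0.148]
tool_rot: [0.782, 0.623, 0.001, 0.002]
wrist_force: [-0.6, -0.1, -0.2]
opening: 0.402
grasp_force: 0.0
at [ 0.421  -0.2122  0.148 ] shift [  1.15  -0.28 -25.2 ] turn [ 0.004  0.001 -0.226] rows 6.0 2.0 shift-after-turn [  1.22  -0.1  -25.2 ]
bar 1927 [ 0.40001193 -0.25998324  0.12200514] [ 0.43995601 -0.16643576  0.13792318] 0.13462765465268406
```

View pics/w5.png

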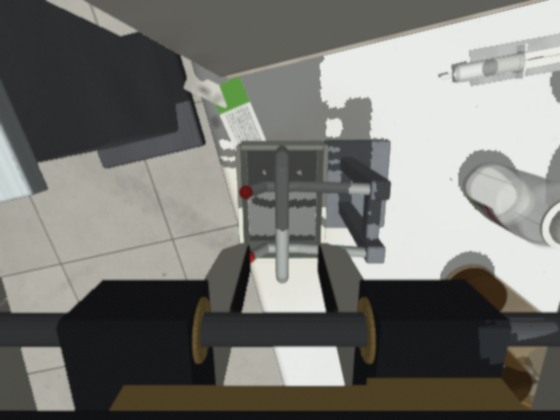

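The basket hangs on both prongs. The bar runs along (282,150-278) across the prongs at rows 187 and 250. Next I'll go up and over the wall to the tools.

```bash
python3 -m creep '{"linear":[[0,0,-4.5],[0,0,-4.5],[0,0,-4.5],[0,0,-4.5],[0,0,-4.5],[0,0,-2.5],[0,0,0]],"rotation":[[0,0,0],[0,0,0],[0,0,0],[0,0,0],[0,0,0],[0,0,0],[0,0,0]],"jaw":[0.4,0.4,0.4,0.4,0.4,0.4,0.4]}'
python3 -m creep '{"linear":[[4.1,-0.62,0],[4.1,-0.62,0],[4.1,-0.62,0],[4.1,-0.62,0],[4.1,-0.62,0],[4.1,-0.62,0],[4.1,-0.62,0],[4.1,-0.62,0],[4.1,-0.62,0],[4.1,-0.62,0],[0,0,0]],"rotation":[[0,0,0],[0,0,0],[0,0,0],[0,0,0],[0,0,0],[0,0,0],[0,0,0],[0,0,0],[0,0,0],[0,0,0],[0,0,0]],"jaw":[0.4,0.4,0.4,0.4,0.4,0.4,0.4,0.4,0.4,0.4,0.4]}'
python3 -m creep '{"linear":[[0,0,0],[0,0,0],[0,0,0],[0,0,0],[0,0,0],[0,0,0],[0,0,0],[0,0,0],[0,0,0],[0,0,0],[0,0,0],[0,0,0]],"rotation":[[0,0,-0.149],[0,0,-0.149],[0,0,-0.149],[0,0,-0.149],[0,0,-0.149],[0,0,-0.149],[0,0,-0.149],[0,0,-0.149],[0,0,-0.149],[0,0,-0.149],[0,0,-0.149],[0,0,-0.149]],"jaw":[0.5,0.5,0.5,0.5,0.5,0.5,0.5,0.5,0.5,0.5,0.5,0.5]}'
python3 -c "
from h import *
go(.5,.17,.36,90)
c=snap('wrist');print(env.sense()['qpos'].round(2))"
```

```text
clock: 10.9
ee_pos: [0.4213, -0.2123, 0.3984]
tool_rot: [0.782, 0.623, 0.001, 0.002]
wrist_force: [0.0, -0.5, -0.0]
opening: 0.4
grasp_force: 0.0
clock: 12.0
ee_pos: [0.4502, 0.2069, 0.394]
tool_rot: [0.78, 0.626, -0.0, -0.002]
wrist_force: [-0.8, -0.2, 0.3]
opening: 0.398
grasp_force: 0.0
clock: 13.2
ee_pos: [0.4511, 0.2006, 0.3942]
tool_rot: [0.002, 1.0, -0.0, -0.001]
wrist_force: [-0.4, -0.1, -0.6]
opening: 0.502
grasp_force: 0.0
at [0.4511 0.2006 0.3942] shift [-4.91 -3.04  3.41] turn [-0.001 -0.002 -0.003] rows 2.0 1.0 shift-after-turn [-4.89 -3.06  3.42]
[ 0.26  0.22 -0.97  1.77  0.19  1.25  0.82]
```

```bash
python3 -m creep '{"linear":[[-3,-1.5,0],[-3,-1.5,0],[0,0,0]],"rotation":[[0,0,0],[0,0,0],[0,0,0]],"jaw":[0.5,0.5,0.5]}'
python3 - <<'E'
from h import *
c=snap('wrist');save(c,'pics/w6.png',None,1.42)
s=env.sense();print(s['ee_pos'],s['qpos'].round(2),(-np.array(c['R']).T@np.array(c['t'])).round(3))
E
```

```text
clock: 13.55
ee_pos: [0.5143, 0.1672, 0.3935]
tool_rot: [0.009, 1.0, -0.0, -0.001]
wrist_force: [-0.2, 0.5, -0.5]
opening: 0.499
grasp_force: 0.0
[0.51220243 0.16908675 0.39383563] [ 0.28  0.3  -0.93  1.69  0.25  1.28  0.86] [0.437 0.167 0.593]
```

View pics/w6.png

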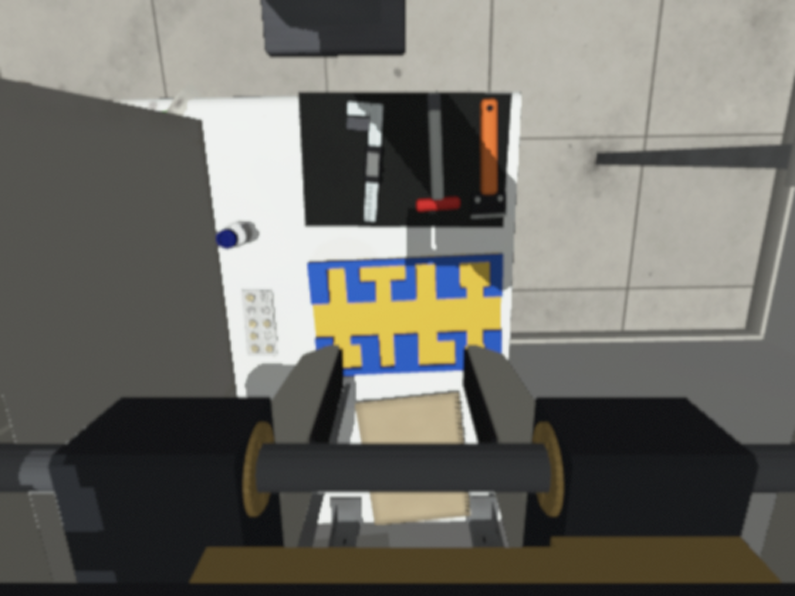

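The wrist view shows all three tools on the mat: caliper (370,160), tee key (437,150) and scraper (489,150). The tray is below them at (305-503, 255-375). I'll fit the poses from colour and depth.

```bash
cat >> h.py <<'E'
def cloud(c):
    H,W=c['range_z'].shape; K=np.array([[c['fx'],0,c['cx']],[0,c['fy'],c['cy']],[0,0,1.]],float)
    uv=np.stack(np.meshgrid(np.arange(W),np.arange(H)),-1).reshape(-1,1,2).astype(float)
    p=cv2.undistortPoints(uv,K,np.array(c['distortion'],float)).reshape(-1,2)
    X=np.c_[p,np.ones(len(p))]*c['range_z'].reshape(-1,1)
    return ((X-np.array(c['t']))@np.array(c['R'])).reshape(H,W,3)
def tools(c,box=(.34,.54,.03,.32)):
    P=cloud(c); m=(P[...,0]>box[0])&(P[...,0]<box[1])&(P[...,1]>box[2])&(P[...,1]<box[3])&(P[...,2]>.007)&(P[...,2]<.03)
    n,l,st,ce=cv2.connectedComponentsWithStats(m.astype(np.uint8))
    for i in range(1,n):
        if st[i,4]<80: continue
        Q=P[l==i]; r=cv2.minAreaRect(Q[:,:2].astype(np.float32)*1000); col=c['color'][l==i].mean(0).astype(int)
        print('tool?',ce[i].round(),'rect c',np.round(r[0],1),'size',np.round(r[1],1),'ang',round(r[2],1),'z',np.percentile(Q[:,2],[50,95]).round(4),'rgb',col)
def tray(c):
    P=cloud(c); h=cv2.cvtColor(c['color'],cv2.COLOR_RGB2HSV); near=(P[...,2]>-.01)&(P[...,2]<.03)
    m=near&(h[...,1]>110)&(h[...,2]>60)&((np.abs(h[...,0].astype(int)-26)<10)|(np.abs(h[...,0].astype(int)-110)<14))
    n,l,st,ce=cv2.connectedComponentsWithStats(m.astype(np.uint8)); i=1+np.argmax(st[1:,4]); Q=P[l==i]
    r=cv2.minAreaRect(Q[:,:2].astype(np.float32)*1000); print('tray',np.round(r[0],1),np.round(r[1],1),round(r[2],2)); print(cv2.boxPoints(r).round(1).tolist())
E
python3 - <<'E'
from h import *
c=load('wrist'); tools(c); tray(c)
d=snap('top'); print('top'); tools(d); tray(d)
E
```

```text
tool? [307. 113.] rect c [428.8 205.9] size [135.8  52.5] ang 2.2 z [0.0164 0.0182] rgb [95 71 69]
tool? [344. 118.] rect c [438.8 269. ] size [135.8  44.1] ang 2.6 z [0.0169 0.0199] rgb [113  68  40]
tool? [260. 106.] rect c [439.5 120.4] size [ 42.  136.9] ang 88.1 z [0.0114 0.0202] rgb [134 139 139]
tray [641.2 167.9] [149.8 248. ] 2.55
[[560.9000244140625, 288.3999938964844], [571.9000244140625, 40.70000076293945], [721.5999755859375, 47.29999923706055], [710.5, 295.1000061035156]]
top
tool? [214. 243.] rect c [436.8 130. ] size [138.   38.4] ang 9.1 z [0.0131 0.023 ] rgb [90 93 95]
tray [643.1 171.9] [145.4 247.2] 1.38
[[567.5, 293.70001220703125], [573.5, 46.599998474121094], [718.7999877929688, 50.099998474121094], [712.7999877929688, 297.20001220703125]]
```

```bash
python3 -m creep '{"linear":[[-4,0,0],[-4,0,0],[-3,0,0],[0,0,0]],"rotation":[[0,0,0.0],[0,0,0],[0,0,-0.02],[0,0,0]],"jaw":[0.5,0.5,0.5,0.5]}'
python3 - <<'E'
from h import *
c=snap('wrist');tray(c);tools(c);save(c,'pics/w7.png',(150,40,410,240),3)
s=env.sense();print(s['qpos'].round(2))
go(.4388,.269,.15,92.6)
E
```

```text
clock: 14.05
ee_pos: [0.6231, 0.1699, 0.3939]
tool_rot: [-0.005, 1.0, 0.0, -0.001]
wrist_force: [0.5, -0.3, -0.5]
opening: 0.495
grasp_force: 0.0
tray [637.7 168.3] [140.  249.4] 1.51
[[564.4000244140625, 291.20001220703125], [571.0, 41.79999923706055], [710.9000244140625, 45.5], [704.4000244140625, 294.8999938964844]]
tool? [259.  36.] rect c [441.8 120. ] size [ 42.5 134.1] ang 88.0 z [0.0113 0.02  ] rgb [84 88 88]
tool? [308.  49.] rect c [436.4 206.5] size [120.6  51.8] ang 2.3 z [0.0162 0.0181] rgb [130 112 109]
tool? [347.  52.] rect c [440.9 270.7] size [131.6  44.2] ang 1.2 z [0.0166 0.0197] rgb [150  94  60]
[ 0.2   0.46 -0.88  1.48  0.35  1.38  0.89]
at [0.621  0.1707 0.3944] shift [18.06 10.   24.49] turn [ 0.001 -0.002 -0.035] rows 7.0 1.0 shift-after-turn [17.76 10.65 24.44]
```

View pics/w7.png

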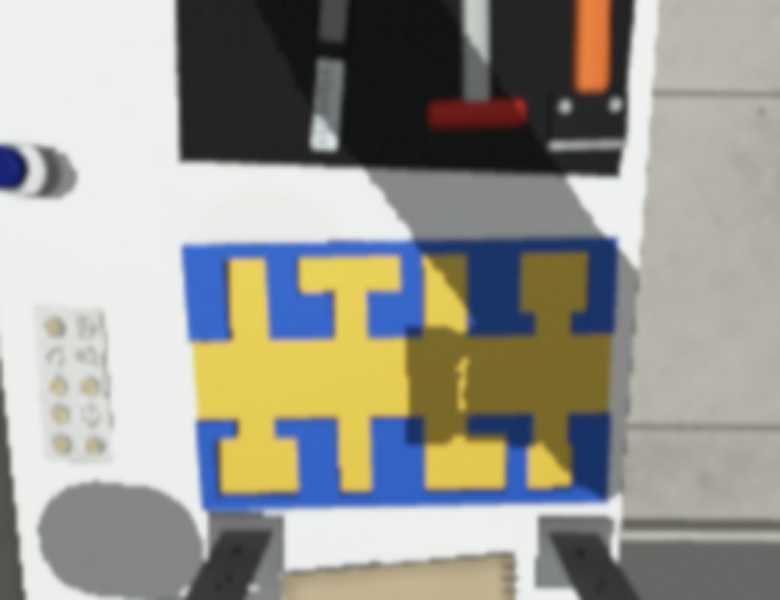

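```bash
python3 - <<'E'
from h import *
from scipy.optimize import least_squares
c=load('wrist')
A=lambda x,y,z=.013: at_z(c,150+x/3-.33,40+y/3-.33,z)[:2]
cor=np.array([A(183,246),A(617,238),A(204,510),A(611,500)]);print(cor.round(4).tolist())
M=np.array([[-.08,-.126],[-.08,.126],[.08,-.126],[.08,.126]])
f=lambda p:(M@np.array([[np.cos(p[2]),np.sin(p[2])],[-np.sin(p[2]),np.cos(p[2])]])+p[:2]-cor).ravel()
r=least_squares(f,[.637,.17,0]);p=r.x;print('tray',p[:2].round(4),np.degrees(p[2]).round(2),(r.fun*1000).round(1))
Rt=np.array([[np.cos(p[2]),-np.sin(p[2])],[np.sin(p[2]),np.cos(p[2])]])
T=lambda x,y:((A(x,y)-p[:2])@Rt*1000).round(1)
for n,pts in dict(scr=[(229,300),(268,300),(218,465),(299,460),(228,258),(266,258),(220,494),(300,491)],tee=[(335,315),(369,315),(298,258),(400,256),(340,455),(371,455),(340,492),(371,490)],cal=[(424,290),(467,290),(425,460),(505,460),(424,256),(468,254),(425,490),(505,488)],trough=[(190,340),(320,339),(500,334),(610,333),(197,420),(320,418),(490,416),(610,414)]).items(): print(n,[T(*q).tolist() for q in pts])
E
```

```text
[[0.5614, 0.0424], [0.555, 0.291], [0.7194, 0.047], [0.7108, 0.2981]]
tray [0.6366 0.1696] 1.83 [-0.7 -1.3 -2.3  2.   1.3 -0.7  1.7  0. ]
scr [[-48.2, -100.6], [-47.7, -77.9], [50.4, -114.4], [48.4, -64.9], [-71.9, -99.4], [-71.4, -77.5], [68.7, -114.6], [68.0, -65.3]]
tee [[-38.2, -39.2], [-37.7, -19.4], [-71.0, -59.1], [-70.7, -0.4], [45.9, -39.8], [46.3, -20.9], [69.2, -40.7], [68.4, -21.6]]
cal [[-51.2, 13.0], [-50.6, 38.0], [50.2, 11.9], [51.4, 60.6], [-70.4, 13.4], [-70.9, 38.7], [69.2, 11.5], [69.0, 60.7]]
trough [[-25.7, -125.2], [-24.4, -48.6], [-24.8, 57.2], [-23.9, 121.8], [22.2, -125.0], [22.7, -50.9], [23.9, 51.4], [24.4, 123.5]]
```

```bash
cat >> h.py <<'E'
def proj(c,X):
    K=np.array([[c['fx'],0,c['cx']],[0,c['fy'],c['cy']],[0,0,1.]],float)
    return cv2.projectPoints(np.array(X,float).reshape(-1,3),cv2.Rodrigues(np.array(c['R'],float))[0],np.array(c['t'],float),K,np.array(c['distortion'],float))[0].reshape(-1,2)
def tray_scan(c,p,xs):
    "blue/yellow edges in tray frame (mm) along y at tray x in xs"
    co,si=np.cos(p[2]),np.sin(p[2]); R=np.array([[co,-si],[si,co]]); ys=np.arange(-130,130.1,.5)/1000
    im=c['color'].astype(np.float32)
    for x in xs:
        w=np.c_[np.full(len(ys),x),ys]@R.T+p[:2]; uv=proj(c,np.c_[w,np.full(len(ys),.013)]).astype(np.float32)
        s=cv2.remap(im,uv[None,:,0],uv[None,:,1],cv2.INTER_LINEAR)[0]; g=(s[:,0]-s[:,2])/(s.sum(1)+1)
        e=np.nonzero(np.diff(np.sign(g)))[0]; print('x',x*1000,[(round(ys[k]*1000+.5*abs(g[k])/(abs(g[k])+abs(g[k+1])),1),'Y' if g[k+1]>0 else 'B') for k in e])
E
python3 - <<'E'
from h import *
tray_scan(load('wrist'),[.6366,.1696,np.radians(1.83)],[-.065,-.06,-.045,-.035,.035,.045,.055,.06,.065])
E
```

```text
x -65.0 [(np.float64(-101.1), 'Y'), (np.float64(-78.3), 'B'), (np.float64(-60.0), 'Y'), (np.float64(-0.7), 'B'), (np.float64(12.1), 'Y'), (np.float64(37.9), 'B'), (np.float64(68.8), 'Y'), (np.float64(107.8), 'B'), (np.float64(129.0), 'B')]
x -60.0 [(np.float64(-101.2), 'Y'), (np.float64(-78.4), 'B'), (np.float64(-60.1), 'Y'), (np.float64(-0.7), 'B'), (np.float64(12.4), 'Y'), (np.float64(37.8), 'B'), (np.float64(68.8), 'Y'), (np.float64(107.8), 'B'), (np.float64(129.3), 'Y')]
x -45.0 [(np.float64(-101.6), 'Y'), (np.float64(-78.5), 'B'), (np.float64(-40.2), 'Y'), (np.float64(-20.7), 'B'), (np.float64(12.5), 'Y'), (np.float64(37.9), 'B'), (np.float64(68.5), 'Y'), (np.float64(107.7), 'B'), (np.float64(129.4), 'Y')]
x -35.0 [(np.float64(-129.9), 'B'), (np.float64(-101.9), 'Y'), (np.float64(-78.5), 'B'), (np.float64(-40.3), 'Y'), (np.float64(-20.8), 'B'), (np.float64(12.3), 'Y'), (np.float64(38.1), 'B'), (np.float64(76.9), 'Y'), (np.float64(99.3), 'B')]
x 35.0 [(np.float64(-112.0), 'Y'), (np.float64(-67.9), 'B'), (np.float64(-41.1), 'Y'), (np.float64(-21.0), 'B'), (np.float64(11.2), 'Y'), 
[... 334 characters left out ...]
(-114.8), 'Y'), (np.float64(-66.0), 'B'), (np.float64(-40.9), 'Y'), (np.float64(-21.0), 'B'), (np.float64(11.3), 'Y'), (np.float64(60.9), 'B'), (np.float64(74.1), 'Y'), (np.float64(101.2), 'B'), (np.float64(128.5), 'Y')]
x 60.0 [(np.float64(-114.9), 'Y'), (np.float64(-66.1), 'B'), (np.float64(-40.8), 'Y'), (np.float64(-21.1), 'B'), (np.float64(11.4), 'Y'), (np.float64(60.8), 'B'), (np.float64(74.1), 'Y'), (np.float64(101.9), 'B'), (np.float64(128.5), 'Y')]
x 65.0 [(np.float64(-114.9), 'Y'), (np.float64(-66.2), 'B'), (np.float64(-40.8), 'Y'), (np.float64(-21.4), 'B'), (np.float64(11.4), 'Y'), (np.float64(60.8), 'B'), (np.float64(74.0), 'Y'), (np.float64(102.1), 'B'), (np.float64(128.7), 'Y')]
```

```bash
python3 -m creep '{"linear":[[2.6,1.43,2.8],[2.6,1.43,2.8],[2.6,1.43,2.8],[2.6,1.43,2.8],[2.6,1.43,2.8],[2.6,1.43,2.8],[2.46,1.42,2.8],[0,0,2.5],[0,0,2.5],[0,0,0]],"rotation":[[0,0,0],[0,0,0],[0,0,0],[0,0,0],[0,0,0],[0,0,0],[0,0,-0.025],[0,0,0],[0,0,0],[0,0,0]],"jaw":[0.45,0.45,0.45,0.45,0.45,0.45,0.45,0.45,0.45,0.45]}' 30
python3 - <<'E'
from h import *
c=snap('wrist');tools(c);go(.4388,.269,-.029,92)
E
```

```text
clock: 15.1
ee_pos: [0.4364, 0.267, 0.1483]
tool_rot: [-0.019, 1.0, -0.001, -0.002]
wrist_force: [-0.9, -1.0, 0.5]
opening: 0.448
grasp_force: 0.0
tool? [228. 186.] rect c [427.4 206.8] size [134.4  53.6] ang 2.0 z [0.0164 0.0179] rgb [115  86  84]
tool? [152. 171.] rect c [439.2 120.7] size [ 42.1 137.7] ang 87.8 z [0.0111 0.0199] rgb [ 98 102 102]
tool? [288. 199.] rect c [438.5 269. ] size [136.3  43.5] ang 2.6 z [0.0174 0.0196] rgb [91 59 39]
at [0.4373 0.2678 0.1498] shift [-0.19  0.14 17.88] turn [-0.001 -0.002  0.002] rows 4.0 1.0 shift-after-turn [-0.15  0.11 17.88]
```

```bash
python3 -m creep '{"linear":[[-0.15,0.1,3],[0,0,4],[0,0,4],[0,0,3.5],[0,0,2],[0,0,0.5],[0,0,0.3],[0,0,0.2],[0,0,0]],"rotation":[[0,0,-0.01],[0,0,0],[0,0,0],[0,0,0],[0,0,0],[0,0,0],[0,0,0],[0,0,0],[0,0,0]],"jaw":[0.45,0.45,0.45,0.45,0.45,0.45,0.45,0.45,0.45]}' 30
python3 -c "
from h import *
c=snap('wrist');P=cloud(c);s=env.sense();p=s['ee_pos'];print(p)
Q=P[(abs(P[...,0]-p[0])<.014)&(P[...,2]>.001)&(abs(P[...,1]-p[1])>.018)&(abs(P[...,1]-p[1])<.05)];print(len(Q),Q[np.argsort(Q[:,2])][:200:15].round(4).tolist())"
```

```text
clock: 16.05
ee_pos: [0.4415, 0.2696, -0.0239]
tool_rot: [-0.023, 1.0, 0.0, 0.001]
wrist_force: [-0.0, -0.8, -0.1]
opening: 0.448
grasp_force: 0.0
[ 0.44144021  0.26954824 -0.02393554]
7926 [[0.4361, 0.2394, 0.001], [0.4338, 0.2503, 0.001], [0.4286, 0.2304, 0.001], [0.4501, 0.2219, 0.001], [0.4283, 0.2366, 0.001], [0.4513, 0.2512, 0.0011], [0.4285, 0.2315, 0.0011], [0.4331, 0.2372, 0.0011], [0.4514, 0.2213, 0.0011], [0.4294, 0.2514, 0.0011], [0.4372, 0.2269, 0.0011], [0.4319, 0.2355, 0.0011], [0.4336, 0.2383, 0.0012], [0.4345, 0.2452, 0.0012]]
```

```bash
python3 -m creep '{"linear":[[0.25,0,0.3],[0,0,0.2],[0,0,0],[0,0,0],[0,0,0],[0,0,0],[0,0,0],[0,0,0],[0,0,0],[0,0,0],[0,0,0],[0,0,0]],"rotation":[[0,0,0],[0,0,0],[0,0,0],[0,0,0],[0,0,0],[0,0,0],[0,0,0],[0,0,0],[0,0,0],[0,0,0],[0,0,0],[0,0,0]],"jaw":[0.45,0.45,0.45,0,0,0,0,0,0,0,0,0]}' 30
python3 -m creep '{"linear":[[0,0,-2],[0,0,-3],[0,0,-4],[0,0,-4],[0,0,0]],"rotation":[[0,0,0],[0,0,0],[0,0,0],[0,0,0],[0,0,0]],"jaw":[0,0,0,0,0]}' 40
python3 - <<'E'
from h import *
c=snap('wrist');tools(c);P=cloud(c);save(c,'pics/w8.png')
go(.6382,.0794,.11,91.5)
E
```

```text
clock: 17.3
ee_pos: [0.4383, 0.2692, -0.03]
tool_rot: [-0.023, 1.0, 0.0, -0.0]
wrist_force: [-0.4, 0.2, 0.0]
opening: 0.189
grasp_force: 30.0
clock: 17.8
ee_pos: [0.4399, 0.2705, 0.104]
tool_rot: [-0.023, 1.0, 0.002, 0.003]
wrist_force: [-0.3, 0.8, -0.9]
opening: 0.19
grasp_force: 40.0
tool? [215. 190.] rect c [430.7 197.7] size [136.3  53. ] ang 11.3 z [0.0164 0.0178] rgb [106  80  78]
tool? [127. 173.] rect c [439.4 120.7] size [ 43.  138.3] ang 88.2 z [0.0111 0.0199] rgb [91 95 95]
at [0.4394 0.2695 0.1018] shift [-19.   -19.88  -0.78] turn [0.001 0.004 0.019] rows 6.0 1.0 shift-after-turn [-19.37 -19.52  -0.82]
```

View pics/w8.png

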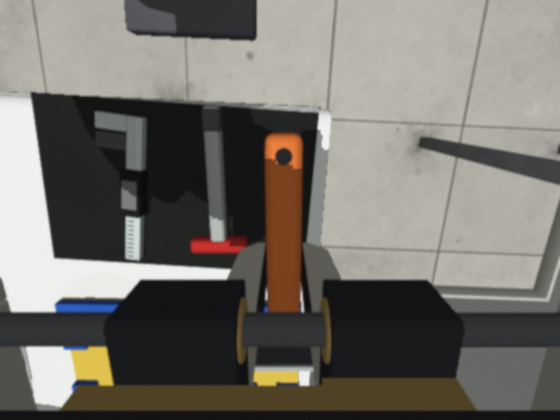

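The scraper is held squarely (tail at (284,145)). The tee key was knocked about 11° aside. Now to the scraper slot.

```bash
python3 -m creep '{"linear":[[-3.2,-3.3,0],[-3.2,-3.3,0],[-3.2,-3.3,0],[-3.2,-3.3,0],[-3.2,-3.3,0],[-3,-3.38,0],[0,0,0],[0,0,0]],"rotation":[[0,0,0],[0,0,0],[0,0,0],[0,0,0],[0,0,0],[0,0,0],[0,0,0.019],[0,0,0]],"jaw":[0,0,0,0,0,0,0,0]}' 40
python3 - <<'E'
from h import *
c=snap('wrist');P=cloud(c)
Q=P[(P[...,2]>.12)&(P[...,2]<.17)&(P[...,0]<.63)&(P[...,0]>.5)&(abs(P[...,1]-.08)<.03)]
print(len(Q),Q.min(0),Q.max(0),np.degrees(np.arctan(np.polyfit(Q[:,0],Q[:,1],1)[0])))
r=cv2.minAreaRect(Q[:,:2].astype(np.float32)*1000);print(r)
h=cv2.cvtColor(c['color'],cv2.COLOR_RGB2HSV);m=(h[...,0]>4)&(h[...,0]<17)&(h[...,1]>150)&(abs(P[...,2]-.14)<.03);Q=P[m];print(len(Q));r=cv2.minAreaRect(Q[:,:2].astype(np.float32)*1000);print(r,np.percentile(Q[:,2],[50,95]))
tray_scan(c,[.6358,.1696,np.radians(1.5)],[-.065,-.05,-.035,])
go(.6382,.0794,-.028,91.5);print(env.sense()['qpos'].round(2))
E
```

```text
clock: 18.65
ee_pos: [0.6366, 0.078, 0.0978]
tool_rot: [-0.012, 1.0, -0.0, -0.001]
wrist_force: [-0.3, 0.4, -1.1]
opening: 0.191
grasp_force: 40.0
6576 [0.56866573 0.05172508 0.12955064] [0.62999856 0.10100141 0.16997966] 1.1365562529860513
((599.3222045898438, 76.12629699707031), (61.2763786315918, 49.28224563598633), 0.4656068980693817)
5943
((614.9170532226562, 76.37263488769531), (92.46073150634766, 18.50816535949707), 0.7853159308433533) [0.14609546 0.14732343]
x -65.0 [(np.float64(-129.0), 'B'), (np.float64(-128.5), 'B'), (np.float64(-102.9), 'Y'), (np.float64(-79.2), 'B'), (np.float64(-61.4), 'Y'), (np.float64(-3.4), 'B'), (np.float64(11.2), 'Y'), (np.float64(34.2), 'B'), (np.float64(67.9), 'Y'), (np.float64(102.7), 'B'), (np.float64(125.7), 'Y')]
x -50.0 [(np.float64(-129.0), 'B'), (np.float64(-109.7), 'Y'), (np.float64(-76.8), 'B'), (np.float64(-42.3), 'Y'), (np.float64(-22.5), 'B'), (np.float64(11.3), 'Y'), (np.float64(34.2), 'B'), (np.float64(67.9), 'Y'), (np.float64(102.7), 'B'), (np.float64(125.8), 'Y')]
x -35.0 [(np.float64(-129.5), 'B'), (np.float64(-109.0), 'Y'), (np.float64(-76.8), 'B'), (np.float64(-41.5), 'Y'), (np.float64(-23.0), 'B'), (np.float64(11.2), 'Y'), (np.float64(34.3), 'B'), (np.float64(76.7), 'Y'), (np.float64(94.1), 'B'), (np.float64(126.2), 'Y')]
at [0.636  0.0796 0.0984] shift [-0.25 -0.03 12.64] turn [-0.    -0.003  0.001] rows 3.0 1.0 shift-after-turn [-0.22 -0.03 12.64]
[ 0.26  0.71 -0.75  1.84  0.63  0.85  0.8 ]
```

```bash
python3 -m creep '{"linear":[[-0.2,0.12,2.5],[0,0,3.5],[0,0,2.5],[0,0,1],[0,0,0],[0,0,0]],"rotation":[[0,0,-0.008],[0,0,0],[0,0,0],[0,0,0],[0,0,0],[0,0,0]],"jaw":[0,0,0,0,0,0]}' 40
cat >> h.py <<'E'
def held(c,hue,z0,z1,sat=150):
    P=cloud(c);h=cv2.cvtColor(c['color'],cv2.COLOR_RGB2HSV);m=(h[...,0]>hue[0])&(h[...,0]<hue[1])&(h[...,1]>sat)&(P[...,2]>z0)&(P[...,2]<z1);Q=P[m]
    r=cv2.minAreaRect(Q[:,:2].astype(np.float32)*1000);print('held',len(Q),np.round(r[0],1),np.round(r[1],1),round(r[2],2),np.percentile(Q[:,0],[.5,99.5]).round(4),np.percentile(Q[:,2],[50,95]).round(4))
    for x in np.arange(Q[:,0].min()+.005,Q[:,0].max(),.02):
        S=Q[abs(Q[:,0]-x)<.003,1];print(x.round(3),S.min().round(4),S.max().round(4))
def wscan(c,xs,y0,y1,z=.013):
    "blue/yellow edges along world y at world x in xs"
    ys=np.arange(y0,y1,.0005);im=c['color'].astype(np.float32)
    for x in xs:
        uv=proj(c,np.c_[np.full(len(ys),x),ys,np.full(len(ys),z)]).astype(np.float32)
        s=cv2.remap(im,uv[None,:,0],uv[None,:,1],cv2.INTER_LINEAR)[0]; g=(s[:,0]-s[:,2])/(s.sum(1)+1)
        print('wx',x,[(float(ys[k].round(4)),'Y' if g[k+1]>0 else 'B') for k in np.nonzero(np.diff(np.sign(g)))[0]])
E
python3 - <<'E'
from h import *
c=snap('wrist');held(c,(4,17),.035,.075);wscan(c,[.57,.575,.58,.59],.04,.22)
save(c,'pics/w9.png',(140,60,420,260),2.8);go(.6382,.0794,-.028,91.5)
E
```

```text
clock: 19.3
ee_pos: [0.6393, 0.0818, 0.0058]
tool_rot: [-0.018, 1.0, 0.0, 0.0]
wrist_force: [0.3, -0.3, -0.9]
opening: 0.193
grasp_force: 40.0
held 6031 [617.9  79.9] [93.5 18.6] 1.76 [0.5714 0.6628] [0.0541 0.0552]
0.576 0.0694 0.0863
0.596 0.0702 0.0868
0.616 0.0707 0.0878
0.636 0.0712 0.0892
0.656 0.072 0.0893
wx 0.57 [(0.065, 'Y'), (0.088, 'B'), (0.1065, 'Y'), (0.1625, 'B'), (0.179, 'Y'), (0.1995, 'B')]
wx 0.575 [(0.065, 'Y'), (0.0885, 'B'), (0.1065, 'Y'), (0.163, 'B'), (0.179, 'Y'), (0.2, 'B')]
wx 0.58 [(0.04, 'B'), (0.0655, 'Y'), (0.089, 'B'), (0.1065, 'Y'), (0.163, 'B'), (0.179, 'Y'), (0.2, 'B')]
wx 0.59 [(0.0655, 'Y'), (0.0895, 'B'), (0.1265, 'Y'), (0.144, 'B'), (0.1795, 'Y'), (0.2, 'B')]
at [0.6397 0.0816 0.0063] shift [ 0.16 -0.22  3.43] turn [0.    0.001 0.01 ] rows 1.0 1.0 shift-after-turn [ 0.16 -0.22  3.43]
```

View pics/w9.png

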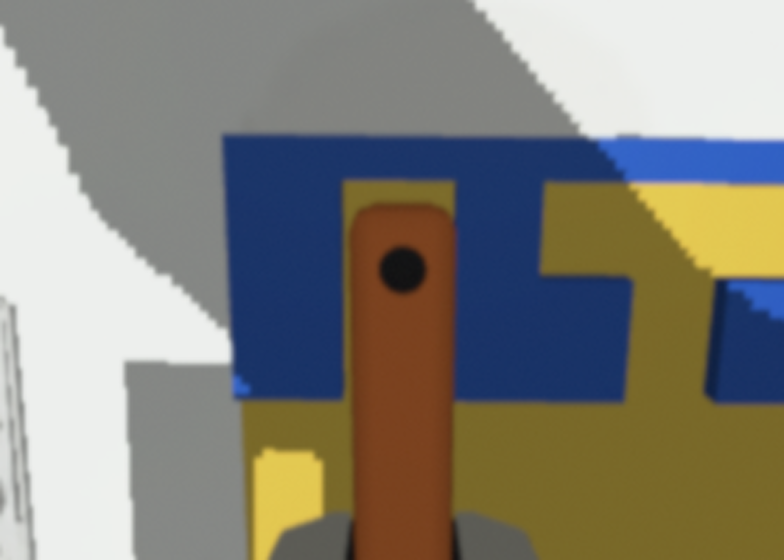

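```bash
python3 - <<'E'
from h import *
c=load('wrist');print(at_z(c,282.5,124,.013),at_z(c,282.5,107.8,.013),at_z(c,260,202.3,.013),at_z(c,340,202.8,.013),at_z(c,282.9,60+202/2.8,.045))
E
```

```text
[0.5682411  0.07715856 0.013     ] [0.55940278 0.07684935 0.013     ] [0.61502677 0.06506142 0.013     ] [0.61358909 0.11385643 0.013     ] [0.57091231 0.07755057 0.045     ]
```

```bash
python3 -m creep '{"linear":[[0,-0.1,0.8],[0,0,0.8],[0,0,0.6],[0,0,0.5],[0,0,0.4],[0,0,0.2],[0,0,0],[0,0,0]],"rotation":[[0,0,0],[0,0,0],[0,0,0],[0,0,0],[0,0,0],[0,0,0],[0,0,0],[0,0,0]],"jaw":[0,0,0,0,0,0,0,0]}' 40
python3 - <<'E'
from h import *
c=snap('wrist');held(c,(4,17),.005,.05);go(.6382,.0794,-.028,91.5)
E
```

```text
clock: 20.15
ee_pos: [0.6392, 0.0798, -0.0279]
tool_rot: [-0.018, 1.0, 0.0, -0.0]
wrist_force: [0.3, 0.1, 0.9]
opening: 0.19
grasp_force: 40.0
held 6066 [617.6  77.9] [93.  18.6] 1.64 [0.5714 0.6628] [0.0203 0.0215]
0.576 0.0675 0.0843
0.596 0.0683 0.0853
0.616 0.0687 0.0858
0.636 0.0692 0.0871
0.656 0.07 0.0872
at [ 0.6392  0.0797 -0.0279] shift [ 0.1  -0.03  0.01] turn [ 0.    -0.     0.009] rows 1.0 1.0 shift-after-turn [ 0.1  -0.03  0.01]
```

```bash
python3 -m creep '{"linear":[[0,0,0],[0,0,0],[0,0,0],[0,0,0],[0,0,-2],[0,0,-4],[0,0,-4.5],[0,0,-4.5],[0,0,-4.5],[0,0,0]],"rotation":[[0,0,0],[0,0,0],[0,0,0],[0,0,0],[0,0,0],[0,0,0],[0,0,0],[0,0,0],[0,0,0],[0,0,0]],"jaw":[0.35,0.35,0.35,0.35,0.35,0.35,0.35,0.35,0.35,0.35]}' 30
python3 - <<'E'
from h import *
c=snap('wrist');tools(c);tools(c,(.54,.74,.03,.3));save(c,'pics/w10.png')
go(.43,.197,.2,-79)
E
```

```text
clock: 21.2
ee_pos: [0.6422, 0.0812, 0.1733]
tool_rot: [-0.018, 1.0, 0.001, 0.004]
wrist_force: [-0.1, 0.2, -0.3]
opening: 0.348
grasp_force: 0.0
tool? [336.  26.] rect c [484.5 126.8] size [19.3 48.9] ang 85.8 z [0.0107 0.0155] rgb [180 188 187]
tool? [419.  29.] rect c [476.3 207.6] size [40.6 53.4] ang 2.1 z [0.0158 0.0176] rgb [160  83  79]
tool? [365. 132.] rect c [585.4 167.6] size [ 56.2 252.8] ang 1.6 z [0.0116 0.0129] rgb [ 50  83 154]
tool? [339. 214.] rect c [643.8 169.5] size [148.2 253.7] ang 1.3 z [0.012  0.0209] rgb [ 68  78 117]
tool? [274. 260.] rect c [734.8  71.4] size [ 2.3 31.7] ang 1.4 z [0.0188 0.0291] rgb [60 61 61]
tool? [446. 266.] rect c [735.1 277.2] size [ 2.4 32.8] ang 1.3 z [0.0189 0.0291] rgb [62 63 63]
at [0.6409 0.0802 0.1702] shift [20.65 12.41 -3.09] turn [0.008 0.    2.984] rows 5.0 20.0 shift-after-turn [-18.47 -15.49  -2.98]
```

View pics/w10.png

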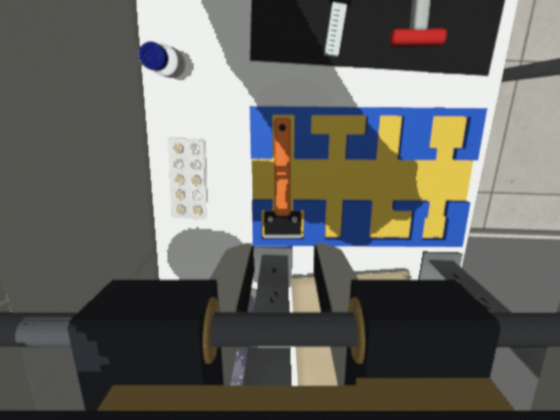

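The scraper is fully in its slot (283,180). I'll go over to the tee key and turn the wrist.

```bash
python3 -m creep '{"linear":[[3.45,2.1,-0.5],[3.45,2.1,-0.5],[3.45,2.1,-0.5],[3.45,2.1,-0.5],[3.45,2.1,-0.5],[3.4,1.9,-0.5],[0,0,0]],"rotation":[[0,0,0],[0,0,0],[0,0,0],[0,0,0],[0,0,0],[0,0,0],[0,0,0]],"jaw":[0.45,0.45,0.45,0.45,0.45,0.45,0.45]}' 30
python3 -m creep '{"linear":[[0,0,0],[0,0,0],[0,0,0],[0,0,0],[0,0,0],[0,0,0],[0,0,0],[0,0,0],[0,0,0],[0,0,0],[0,0,0],[0,0,0]],"rotation":[[0,0,0.145],[0,0,0.145],[0,0,0.145],[0,0,0.145],[0,0,0.145],[0,0,0.145],[0,0,0.145],[0,0,0.145],[0,0,0.145],[0,0,0.145],[0,0,0.145],[0,0,0.145]],"jaw":[0.45,0.45,0.45,0.45,0.45,0.45,0.45,0.45,0.45,0.45,0.45,0.45]}'
python3 -m creep '{"linear":[[0,0,0],[0,0,0],[0,0,0],[0,0,0],[0,0,0],[0,0,0],[0,0,0],[0,0,0],[0,0,0],[0,0,0]],"rotation":[[0,0,0.145],[0,0,0.145],[0,0,0.145],[0,0,0.145],[0,0,0.145],[0,0,0.145],[0,0,0.145],[0,0,0.145],[0,0,0.145],[0,0,0]],"jaw":[0.45,0.45,0.45,0.45,0.45,0.45,0.45,0.45,0.45,0.45]}'
python3 - <<'E'
from h import *
c=snap('wrist');tools(c);save(c,'pics/w11.png')
go(.43,.206,.1,-88);print(env.sense()['qpos'].round(2))
E
```

```text
clock: 21.95
ee_pos: [0.4243, 0.198, 0.1969]
tool_rot: [-0.021, 1.0, -0.0, -0.0]
wrist_force: [0.0, -0.4, 0.7]
opening: 0.452
grasp_force: 0.0
clock: 23.15
ee_pos: [0.4287, 0.1954, 0.1959]
tool_rot: [0.755, 0.656, -0.001, -0.0]
wrist_force: [-1.1, -0.2, 0.8]
opening: 0.449
grasp_force: 0.0
clock: 24.15
ee_pos: [0.4286, 0.1956, 0.1961]
tool_rot: [0.998, 0.065, -0.001, 0.001]
wrist_force: [0.1, 0.1, 0.2]
opening: 0.449
grasp_force: 0.0
tool? [274. 165.] rect c [429.1 202.2] size [136.3  52.4] ang 6.5 z [0.0164 0.0178] rgb [129  89  87]
tool? [339. 185.] rect c [438.7 120.5] size [ 42.4 137.4] ang 88.1 z [0.0111 0.0199] rgb [145 150 150]
at [0.4285 0.1958 0.1962] shift [ 0.29 -1.01  9.62] turn [0.001 0.001 0.1  ] rows 2.0 1.0 shift-after-turn [ 0.18 -1.02  9.62]
[-0.44  0.29 -0.14  2.14  0.06  0.72 -2.06]
```

View pics/w11.png

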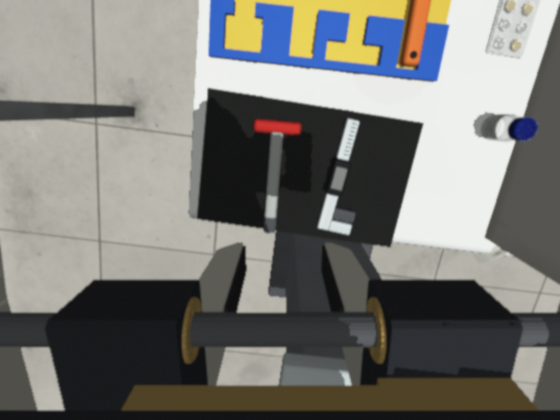

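```bash
cat >> h.py <<'E'
def tee(c,box=(.34,.56,.03,.32)):
    P=cloud(c);h=cv2.cvtColor(c['color'],cv2.COLOR_RGB2HSV)
    z=(P[...,2]>.008)&(P[...,2]<.03)&(P[...,0]>box[0])&(P[...,0]<box[1])&(P[...,1]>box[2])&(P[...,1]<box[3])
    r=z&((h[...,0]<8)|(h[...,0]>172))&(h[...,1]>150); Q=P[r]; a=np.array(cv2.minAreaRect(Q[:,:2].astype(np.float32)*1000)[0])/1000
    d=np.linalg.norm(P[...,:2]-a,axis=-1); S=P[z&~r&(d<.14)&(d>.02)&(abs(P[...,1]-a[1])<.045)]
    m=S[:,:2].mean(0);_,_,V=np.linalg.svd(S[:,:2]-m,full_matrices=False);v=V[0]*np.sign(V[0]@(a-m)); t=(S[:,:2]-m)@v; mid=m+v*((t.min()-.0)+.068)
    w=((S[:,:2]-m)@np.array([-v[1],v[0]])); print('tee red',a.round(4),'mid',mid.round(4),'mid from red',(a-v*.061).round(4),'head dir deg',np.degrees(np.arctan2(v[1],v[0])).round(1),'shank w',np.ptp(w).round(4),len(S))
E
python3 - <<'E'
from h import *
tee(load('wrist'));tee(snap('wrist'))
E
```

```text
tee red [0.4883 0.2089] mid [0.4283 0.2063] mid from red [0.4274 0.206 ] head dir deg 2.8 shank w 0.0894 1470
tee red [0.4884 0.2087] mid [0.4283 0.2063] mid from red [0.4274 0.2059] head dir deg 2.6 shank w 0.0897 1466
```

```bash
python3 -m creep '{"linear":[[0.3,-1,3],[0,0,4],[0,0,4],[0,0,4],[0,0,2],[0,0,0]],"rotation":[[0,0,0.085],[0,0,0],[0,0,0],[0,0,0],[0,0,0],[0,0,0]],"jaw":[0.4,0.4,0.4,0.4,0.4,0.4]}' 30
python3 - <<'E'
from h import *
tee(snap('wrist'));go(.428,.206,-.03,-87.3);go(.428,.206,-.03,-87.3)
E
```

```text
clock: 24.85
ee_pos: [0.4287, 0.2057, 0.0243]
tool_rot: [1.0, 0.025, -0.002, 0.001]
wrist_force: [-1.2, -0.4, -0.0]
opening: 0.401
grasp_force: 0.0
tee red [0.4886 0.2088] mid [0.4327 0.2066] mid from red [0.4276 0.2059] head dir deg 2.7 shank w 0.0901 4427
at [0.4294 0.206  0.0258] shift [-0.12 -0.01  5.59] turn [0.002 0.003 0.002] rows 2.0 1.0 shift-after-turn [-0.14 -0.    5.58]
at [0.4294 0.206  0.0258] shift [-0.12 -0.01  5.59] turn [0.002 0.003 0.002] rows 2.0 1.0 shift-after-turn [-0.14 -0.    5.58]
```

```bash
python3 -m creep '{"linear":[[-0.1,0,2.5],[0,0,2],[0,0,0.7],[0,0,0.3],[0,0,0],[0,0,0],[0,0,0],[0,0,0],[0,0,0],[0,0,0],[0,0,0],[0,0,0]],"rotation":[[0,0,0],[0,0,0],[0,0,0],[0,0,0],[0,0,0],[0,0,0],[0,0,0],[0,0,0],[0,0,0],[0,0,0],[0,0,0],[0,0,0]],"jaw":[0.4,0.4,0.4,0.4,0,0,0,0,0,0,0,0]}' 30
python3 -m creep '{"linear":[[0,0,-2],[0,0,-3],[0,0,-4],[0,0,-4],[0,0,-4],[0,0,0]],"rotation":[[0,0,0],[0,0,0],[0,0,0],[0,0,0],[0,0,0],[0,0,0]],"jaw":[0,0,0,0,0,0]}' 40
python3 - <<'E'
from h import *
go(.55,.16,.14,-87.3);c=snap('wrist');tools(c)
E
```

```text
clock: 26.1
ee_pos: [0.4296, 0.2067, -0.0273]
tool_rot: [1.0, 0.023, 0.001, -0.0]
wrist_force: [-0.1, 0.4, 7.3]
opening: 0.149
grasp_force: 30.0
clock: 26.7
ee_pos: [0.4313, 0.2076, 0.1466]
tool_rot: [1.0, 0.023, 0.003, -0.002]
wrist_force: [0.8, 0.3, -1.6]
opening: 0.144
grasp_force: 40.0
at [0.4313 0.2076 0.1466] shift [11.63  5.31  0.72] turn [-0.004 -0.007 -0.001] rows 3.0 1.0 shift-after-turn [11.63  5.32  0.66]
tool? [359. 193.] rect c [438.6 120.5] size [ 42.3 138.2] ang 88.0 z [0.0111 0.0199] rgb [144 149 149]
```

```bash
python3 -m creep '{"linear":[[3.3,1.5,0],[3.3,1.5,0],[3.3,1.5,0],[0,0,0],[0,0,0],[0,0,0],[0,0,0],[0,0,0],[0,0,0],[0,0,0],[0,0,0],[0,0,0]],"rotation":[[0,0,0],[0,0,0],[0,0,0],[0,0,0],[0,0,-0.145],[0,0,-0.145],[0,0,-0.145],[0,0,-0.145],[0,0,-0.145],[0,0,-0.145],[0,0,-0.145],[0,0,-0.145]],"jaw":[0,0,0,0,0,0,0,0,0,0,0,0]}' 40
python3 -m creep '{"linear":[[0,0,0],[0,0,0],[0,0,0],[0,0,0],[0,0,0],[0,0,0],[0,0,0],[0,0,0],[0,0,0],[0,0,0],[0,0,0],[0,0,0]],"rotation":[[0,0,-0.147],[0,0,-0.147],[0,0,-0.147],[0,0,-0.147],[0,0,-0.147],[0,0,-0.147],[0,0,-0.147],[0,0,-0.147],[0,0,-0.147],[0,0,-0.147],[0,0,-0.147],[0,0,-0.147]],"jaw":[0,0,0,0,0,0,0,0,0,0,0,0]}' 40
python3 - <<'E'
from h import *
go(.6366,.1388,.1,91.5);print(env.sense()['opening'])
E
```

```text
clock: 27.95
ee_pos: [0.5286, 0.1663, 0.1404]
tool_rot: [0.821, 0.57, -0.001, -0.001]
wrist_force: [0.3, -0.1, -0.4]
opening: 0.147
grasp_force: 40.0
clock: 29.15
ee_pos: [0.5286, 0.1664, 0.1405]
tool_rot: [0.082, 0.997, -0.0, -0.001]
wrist_force: [-0.1, 0.1, -1.5]
opening: 0.146
grasp_force: 40.0
at [0.5286 0.1664 0.1405] shift [-11.11  -0.96   4.02] turn [-0.    -0.003 -0.19 ] rows 3.0 2.0 shift-after-turn [-10.72  -3.04   4.05]
0.14618685038463516
```

```bash
python3 -m creep '{"linear":[[0,0,0],[0,0,0],[0,0,0],[-3.6,-1,1],[-3.6,-1,1],[-3.5,-1.04,1],[0,0,3],[0,0,3.5],[0,0,2],[0,0,0],[0,0,0]],"rotation":[[0,0,-0.095],[0,0,-0.095],[0,0,0],[0,0,0],[0,0,0],[0,0,0],[0,0,0],[0,0,0],[0,0,0],[0,0,0],[0,0,0]],"jaw":[0,0,0,0,0,0,0,0,0,0,0]}' 40
python3 - <<'E'
from h import *
c=snap('wrist');save(c,'pics/w12.png',(140,60,420,260),2.8)
P=cloud(c);h=cv2.cvtColor(c['color'],cv2.COLOR_RGB2HSV)
m=((h[...,0]<8)|(h[...,0]>172))&(h[...,1]>150)&(P[...,2]>.03)&(P[...,2]<.12);Q=P[m];print('red',np.round(cv2.minAreaRect(Q[:,:2].astype(np.float32)*1000),1) if 0 else cv2.minAreaRect(Q[:,:2].astype(np.float32)*1000),np.percentile(Q[:,2],[50,95]))
wscan(c,[.57,.575,.58,.605,.61],.05,.22);go(.6366,.1388,-.0275,91.5)
E
```

```text
clock: 30.25
ee_pos: [0.6375, 0.1387, 0.0273]
tool_rot: [-0.01, 1.0, 0.0, -0.0]
wrist_force: [0.1, -0.3, -0.8]
opening: 0.144
grasp_force: 40.0
red ((577.6889038085938, 136.11920166015625), (12.97776985168457, 52.42321014404297), 1.102825403213501) [0.07063872 0.07190358]
wx 0.57 [(0.0675, 'Y'), (0.089, 'B'), (0.1075, 'Y'), (0.1655, 'B'), (0.1795, 'Y'), (0.203, 'B')]
wx 0.575 [(0.0655, 'Y'), (0.089, 'B'), (0.1065, 'Y'), (0.1685, 'B'), (0.1795, 'Y'), (0.2035, 'B')]
wx 0.58 [(0.0655, 'Y'), (0.072, 'B'), (0.075, 'Y'), (0.0895, 'B'), (0.1, 'Y'), (0.172, 'B'), (0.1795, 'Y'), (0.2035, 'B')]
wx 0.605 [(0.0665, 'Y'), (0.09, 'B'), (0.144, 'Y'), (0.147, 'B'), (0.18, 'Y'), (0.2035, 'B')]
wx 0.61 [(0.0665, 'Y'), (0.09, 'B'), (0.144, 'Y'), (0.1475, 'B'), (0.1805, 'Y'), (0.205, 'B')]
at [0.6381 0.1388 0.0282] shift [0.15 0.   5.57] turn [ 0.001  0.001 -0.007] rows 2.0 1.0 shift-after-turn [0.15 0.01 5.57]
```

View pics/w12.png

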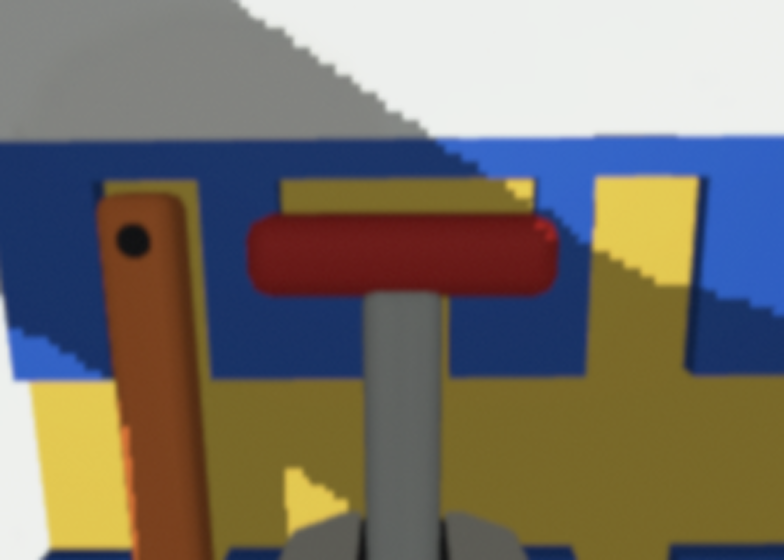

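```bash
python3 - <<'E'
from h import *
c=load('wrist');A=lambda x,y,z=.013:at_z(c,140+x/2.8-.3,60+y/2.8-.3,z).round(4)[:2]
print(A(281,180),A(534,179),A(449,340),A(450,377),A(211,378),A(586,375),'head end',A(400,214,.062),A(249,255,.062),A(557,255,.062))
E
```

```text
[0.5676 0.1083] [0.5663 0.1656] [0.6038 0.1476] [0.6128 0.1481] [0.6142 0.0906] [0.6117 0.1808] head end [0.5713 0.1355] [0.579  0.1087] [0.5779 0.1637]
```

```bash
python3 -m creep '{"linear":[[0.1,0.08,1],[0,0,1],[0,0,1],[0,0,0.8],[0,0,0.6],[0,0,0.5],[0,0,0.3],[0,0,0.2],[0,0,0],[0,0,0]],"rotation":[[0,0,0],[0,0,0],[0,0,0],[0,0,0],[0,0,0],[0,0,0],[0,0,0],[0,0,0],[0,0,0],[0,0,0]],"jaw":[0,0,0,0,0,0,0,0,0,0]}' 40
python3 - <<'E'
from h import *
c=snap('wrist');P=cloud(c);h=cv2.cvtColor(c['color'],cv2.COLOR_RGB2HSV)
m=((h[...,0]<8)|(h[...,0]>172))&(h[...,1]>150)&(P[...,2]>.008)&(P[...,2]<.12);Q=P[m];print('red',cv2.minAreaRect(Q[:,:2].astype(np.float32)*1000),np.percentile(Q[:,2],[50,95]))
go(.6366,.1388,-.0275,91.5)
E
```

```text
clock: 31.3
ee_pos: [0.6366, 0.1386, -0.0253]
tool_rot: [-0.01, 1.0, -0.001, 0.0]
wrist_force: [-4.4, -2.7, 15.9]
opening: 0.148
grasp_force: 40.0
red ((576.72314453125, 135.77365112304688), (12.818877220153809, 52.590911865234375), 0.9251769185066223) [0.01821791 0.01947135]
at [ 0.6367  0.1387 -0.0252] shift [0.01 0.01 0.23] turn [-0.001  0.001 -0.007] rows 1.0 1.0 shift-after-turn [0.01 0.01 0.23]
```

```bash
python3 -m creep '{"linear":[[0,0,-0.1],[0,0,0],[0,0,0],[0,0,0],[0,0,-2],[0,0,-4],[0,0,-4.5],[0,0,-4.5],[3.5,0,-4.5],[4,0,0],[4,0,0],[4,0,0]],"rotation":[[0,0,0],[0,0,0],[0,0,0],[0,0,0],[0,0,0],[0,0,0],[0,0,0],[0,0,0],[0,0,0],[0,0,0],[0,0,0],[0,0,0]],"jaw":[0.35,0.35,0.35,0.35,0.35,0.35,0.35,0.35,0.35,0.35,0.35,0.35]}' 30
python3 -m creep '{"linear":[[0,0,0],[0,0,0],[0,0,0],[0,0,0],[0,0,0],[0,0,0],[0,0,0],[0,0,0],[0,0,0],[0,0,0],[0,0,0],[0,0,0]],"rotation":[[0,0,0.145],[0,0,0.145],[0,0,0.145],[0,0,0.145],[0,0,0.145],[0,0,0.145],[0,0,0.145],[0,0,0.145],[0,0,0.145],[0,0,0.145],[0,0,0.145],[0,0,0.145]],"jaw":[0.45,0.45,0.45,0.45,0.45,0.45,0.45,0.45,0.45,0.45,0.45,0.45]}'
python3 -m creep '{"linear":[[0,0,0],[0,0,0],[0,0,0],[0,0,0],[0,0,0],[0,0,0],[0,0,0],[0,0,0],[0,0,0],[0,0,0],[0,0,0]],"rotation":[[0,0,0.145],[0,0,0.145],[0,0,0.145],[0,0,0.145],[0,0,0.145],[0,0,0.145],[0,0,0.145],[0,0,0.145],[0,0,0.145],[0,0,0.145],[0,0,0]],"jaw":[0.45,0.45,0.45,0.45,0.45,0.45,0.45,0.45,0.45,0.45,0.45]}'
cat >> h.py <<'E'
def cal(c):
    P=cloud(c); m=(P[...,0]>.34)&(P[...,0]<.56)&(P[...,1]>.03)&(P[...,1]<.32)&(P[...,2]>.007)&(P[...,2]<.03)
    n,l,st,ce=cv2.connectedComponentsWithStats(cv2.morphologyEx(m.astype(np.uint8),cv2.MORPH_CLOSE,np.ones((5,5)))); k=1+np.argmax(st[1:,4]); Q=P[(l==k)&m]
    H=Q[Q[:,2]>.0155]; r=cv2.minAreaRect(H[:,:2].astype(np.float32)*1000); print('housing',np.round(r[0],1),np.round(r[1],1),round(r[2],1),len(H))
    T=Q[(Q[:,0]>np.array(r[0])[0]/1000+.026)]; x=T[:,0]; b=np.round(x/.004); cs=np.array([[x[b==k].mean(),(T[b==k,1].min()+T[b==k,1].max())/2,np.ptp(T[b==k,1])] for k in np.unique(b) if (b==k).sum()>8])
    f=np.polyfit(cs[2:-2,0],cs[2:-2,1],1); print('beam ang',np.degrees(np.arctan(f[0])).round(1),'w',cs[:,2].mean().round(4),'y at housing x',np.polyval(f,r[0][0]/1000).round(4),'x range',Q[:,0].min().round(4),Q[:,0].max().round(4), 'y range',Q[:,1].min().round(4),Q[:,1].max().round(4))
E
python3 - <<'E'
from h import *
c=snap('wrist');cal(c);save(c,'pics/w13.png',(180,60,460,260),2.8)
go(.44,.13,.1,-96)
E
```

```text
clock: 32.55
ee_pos: [0.4845, 0.1356, 0.1636]
tool_rot: [-0.009, 1.0, -0.0, 0.0]
wrist_force: [-0.4, -0.2, -0.3]
opening: 0.349
grasp_force: 0.0
clock: 33.75
ee_pos: [0.486, 0.1359, 0.1634]
tool_rot: [0.76, 0.65, -0.0, -0.0]
wrist_force: [-0.5, 0.5, 0.5]
opening: 0.453
grasp_force: 0.0
clock: 34.85
ee_pos: [0.4859, 0.1361, 0.1634]
tool_rot: [1.0, -0.015, -0.0, 0.0]
wrist_force: [0.8, 0.0, -0.1]
opening: 0.448
grasp_force: 0.0
housing [440.3 130.5] [19.8 43.7] 84.6 634
beam ang -4.8 w 0.0131 y at housing x 0.1296 x range 0.3702 0.5075 y range 0.1013 0.1434
at [0.4859 0.1361 0.1634] shift [-4.58  0.72  6.34] turn [ 0.    -0.     0.079] rows 2.0 1.0 shift-after-turn [-4.51  1.08  6.34]
```

View pics/w13.png

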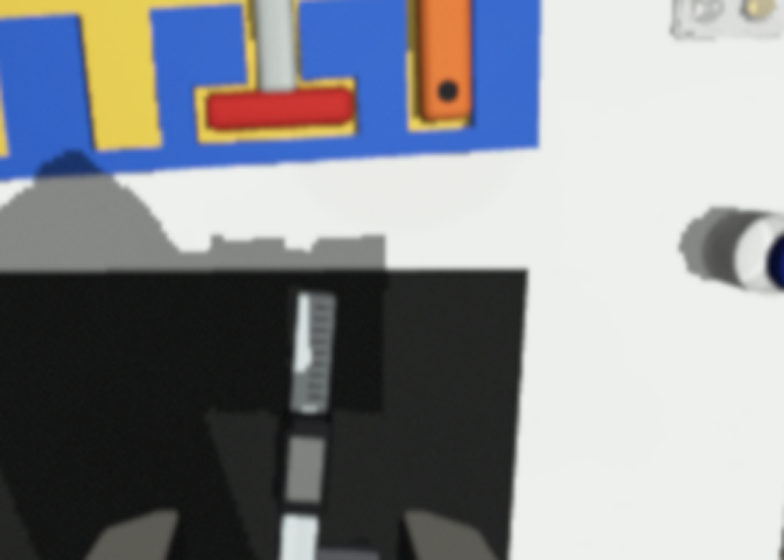

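The tee key and scraper are both seated in the tray. The caliper is at mid (0.4395, 0.130) with its beam at -5°. Picking it now.

```bash
python3 -m creep '{"linear":[[-2.3,0.35,2],[-2.3,0.4,2],[0,0,2.5],[0,0,0],[0,0,4],[0,0,4],[0,0,0]],"rotation":[[0,0,0],[0,0,0],[0,0,0.06],[0,0,0],[0,0,0],[0,0,0],[0,0,0]],"jaw":[0.45,0.45,0.45,0.45,0.45,0.45,0.45]}' 30
python3 - <<'E'
from h import *
c=snap('wrist');P=cloud(c);go(.4395,.1302,-.03,-95)
Q=P[(P[...,2]>.0155)&(P[...,2]<.025)&(P[...,0]>.41)&(P[...,0]<.47)&(abs(P[...,1]-.13)<.018)];print(cv2.minAreaRect(Q[:,:2].astype(np.float32)*1000))
E
```

```text
clock: 35.6
ee_pos: [0.4386, 0.1295, 0.0156]
tool_rot: [0.999, -0.042, -0.003, 0.001]
wrist_force: [-0.5, 0.1, -0.0]
opening: 0.453
grasp_force: 0.0
at [0.4391 0.1295 0.0176] shift [ 0.05 -0.08  4.76] turn [0.002 0.004 0.001] rows 1.0 1.0 shift-after-turn [ 0.03 -0.07  4.76]
((440.5594482421875, 130.2422637939453), (19.44301986694336, 43.41530990600586), 84.19590759277344)
```

```bash
python3 -m creep '{"linear":[[0.05,-0.07,2],[0,0,1.8],[0,0,0.5],[0,0,0.2],[0,0,0],[0,0,0],[0,0,0],[0,0,0],[0,0,0],[0,0,0],[0,0,0],[0,0,0]],"rotation":[[0,0,0],[0,0,0],[0,0,0],[0,0,0],[0,0,0],[0,0,0],[0,0,0],[0,0,0],[0,0,0],[0,0,0],[0,0,0],[0,0,0]],"jaw":[0.45,0.45,0.45,0.45,0,0,0,0,0,0,0,0]}' 30
python3 -m creep '{"linear":[[0,0,-2],[0,0,-3],[0,0,-4],[0,0,-4],[0,0,-4],[4,-1,0],[4,-1,0],[0,0,0]],"rotation":[[0,0,0],[0,0,0],[0,0,0],[0,0,0],[0,0,0],[0,0,0],[0,0,0],[0,0,0]],"jaw":[0,0,0,0,0,0,0,0]}' 40
python3 -c "
from h import *
go(.635,.194,.1,91.5)"
```

```text
clock: 36.85
ee_pos: [0.4408, 0.1305, -0.0258]
tool_rot: [0.999, -0.045, 0.001, -0.0]
wrist_force: [0.7, -0.6, 10.1]
opening: 0.214
grasp_force: 30.0
clock: 37.65
ee_pos: [0.527, 0.144, 0.1444]
tool_rot: [0.999, -0.045, 0.002, -0.001]
wrist_force: [-0.8, -0.8, -1.2]
opening: 0.213
grasp_force: 40.0
at [0.527  0.144  0.1444] shift [10.28 -5.95  4.5 ] turn [-7.000e-03  3.000e-03  3.025e+00] rows 3.0 21.0 shift-after-turn [-10.93   4.72   4.44]
```

```bash
python3 -m creep '{"linear":[[0,0,0],[0,0,0],[0,0,0],[0,0,0],[0,0,0],[0,0,0],[0,0,0],[0,0,0],[0,0,0],[0,0,0],[0,0,0],[0,0,0]],"rotation":[[0,0,-0.147],[0,0,-0.147],[0,0,-0.147],[0,0,-0.147],[0,0,-0.147],[0,0,-0.147],[0,0,-0.147],[0,0,-0.147],[0,0,-0.147],[0,0,-0.147],[0,0,-0.147],[0,0,-0.147]],"jaw":[0,0,0,0,0,0,0,0,0,0,0,0]}' 40
python3 -m creep '{"linear":[[0,0,0],[0,0,0],[0,0,0],[0,0,0],[0,0,0],[0,0,0],[0,0,0],[0,0,0],[0,0,0],[0,0,0],[0,0,0],[0,0,0]],"rotation":[[0,0,-0.147],[0,0,-0.147],[0,0,-0.147],[0,0,-0.147],[0,0,-0.147],[0,0,-0.147],[0,0,-0.147],[0,0,-0.147],[0,0,-0.147],[0,0,-0.147],[0,0,0],[0,0,0]],"jaw":[0,0,0,0,0,0,0,0,0,0,0,0]}' 40
python3 -c "
from h import *
go(.635,.194,.03,91.5)"
```

```text
clock: 38.85
ee_pos: [0.5209, 0.1426, 0.1433]
tool_rot: [0.667, 0.745, -0.001, -0.0]
wrist_force: [-0.5, 0.3, -0.1]
opening: 0.209
grasp_force: 40.0
clock: 40.05
ee_pos: [0.5214, 0.1427, 0.1432]
tool_rot: [0.0, 1.0, -0.0, -0.0]
wrist_force: [0.3, 0.1, -0.8]
opening: 0.208
grasp_force: 40.0
at [0.5214 0.1427 0.1432] shift [-11.37   5.14  11.3 ] turn [-0.    -0.001 -0.027] rows 4.0 1.0 shift-after-turn [-11.5    4.83  11.32]
```

```bash
python3 -m creep '{"linear":[[-2.9,1.3,0],[-2.9,1.3,0],[-2.9,1.3,0],[-2.67,1.24,0],[0,0,2.5],[0,0,3.5],[0,0,3.5],[0,0,1.5],[0,0,0],[0,0,0]],"rotation":[[0,0,0],[0,0,0],[0,0,0],[0,0,0],[0,0,-0.02],[0,0,0],[0,0,0],[0,0,0],[0,0,0],[0,0,0]],"jaw":[0,0,0,0,0,0,0,0,0,0]}' 40
python3 - <<'E'
from h import *
c=snap('wrist');save(c,'pics/w14.png',(140,60,420,260),2.8);P=cloud(c)
Q=P[(P[...,2]>.05)&(P[...,2]<.085)&(P[...,0]<.61)&(abs(P[...,1]-.194)<.02)];r=cv2.minAreaRect(Q[:,:2].astype(np.float32)*1000);print(len(Q),r,Q[:,0].min(),np.percentile(Q[:,2],[50,95]))
for x in (.575,.585,.595,.605): S=Q[abs(Q[:,0]-x)<.003,1];print(x,S.min(),S.max())
wscan(c,[.57,.575,.58,.605,.61],.15,.3);go(.635,.194,-.027,91.5)
E
```

```text
clock: 41.05
ee_pos: [0.6358, 0.1955, 0.0346]
tool_rot: [-0.011, 1.0, 0.0, 0.0]
wrist_force: [0.2, 0.2, -1.3]
opening: 0.211
grasp_force: 40.0
2228 ((589.267578125, 193.4675750732422), (41.395355224609375, 13.712358474731445), 0.6108201742172241) 0.5685598671071154 [0.07089706 0.07190203]
0.575 0.18649086734509834 0.19997612033469492
0.585 0.18657166575138603 0.2002809927535166
0.595 0.18668732832054521 0.2001342501226467
0.605 0.18679652639554503 0.20051873890333594
wx 0.57 [(0.167, 'B'), (0.18, 'Y'), (0.2055, 'B'), (0.2365, 'Y'), (0.2735, 'B'), (0.294, 'Y')]
wx 0.575 [(0.167, 'B'), (0.18, 'Y'), (0.1845, 'B'), (0.2015, 'Y'), (0.2055, 'B'), (0.2365, 'Y'), (0.274, 'B'), (0.294, 'Y')]
wx 0.58 [(0.167, 'B'), (0.1805, 'Y'), (0.1845, 'B'), (0.2015, 'Y'), (0.2055, 'B'), (0.2365, 'Y'), (0.274, 'B'), (0.294, 'B')]
wx 0.605 [(0.181, 'Y'), (0.185, 'B'), (0.202, 'Y'), (0.2065, 'B'), (0.246, 'Y'), (0.2655, 'B')]
wx 0.61 [(0.181, 'Y'), (0.185, 'B'), (0.202, 'Y'), (0.2065, 'B'), (0.2455, 'Y'), (0.29, 'B'), (0.297, 'B'), (0.2975, 'B')]
at [0.6361 0.1957 0.0352] shift [ 0.13 -0.17  6.22] turn [ 0.001  0.002 -0.004] rows 2.0 1.0 shift-after-turn [ 0.12 -0.17  6.22]
```

View pics/w14.png

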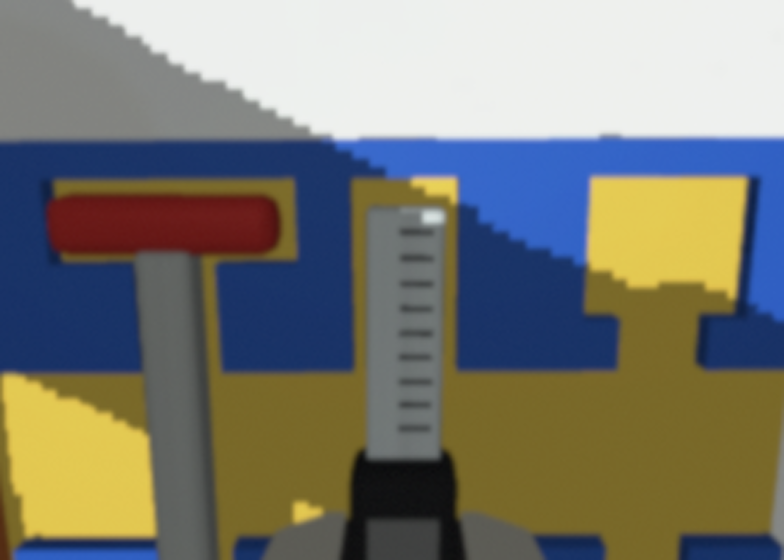

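```bash
python3 -m creep '{"linear":[[0.03,0,1],[0,0,1.2],[0,0,1.2],[0,0,0.8],[0,0,0.6],[0,0,0.5],[0,0,0.3],[0,0,0.3],[0,0,0],[0,0,0]],"rotation":[[0,0,-0.014],[0,0,0],[0,0,0],[0,0,0],[0,0,0],[0,0,0],[0,0,0],[0,0,0],[0,0,0],[0,0,0]],"jaw":[0,0,0,0,0,0,0,0,0,0]}' 40
python3 - <<'E'
from h import *
c=snap('wrist');P=cloud(c)
Q=P[(P[...,2]>.0085)&(P[...,2]<.03)&(P[...,0]<.608)&(P[...,0]>.56)&(abs(P[...,1]-.1932)<.006)];print(len(Q),np.percentile(Q[:,2],[5,50,95]),Q[:,0].min())
go(.635,.194,-.025,91.5)
E
```

```text
clock: 42.1
ee_pos: [0.6351, 0.1949, -0.0237]
tool_rot: [-0.019, 1.0, -0.0, 0.001]
wrist_force: [-4.5, -3.7, 14.0]
opening: 0.214
grasp_force: 40.0
2100 [0.01110096 0.01250647 0.01363444] 0.5600146467759608
at [ 0.6351  0.1949 -0.0237] shift [ 0.02 -0.09  0.13] turn [-0.001  0.001  0.011] rows 1.0 1.0 shift-after-turn [ 0.01 -0.09  0.13]
```

```bash
python3 -m creep '{"linear":[[0,0,0],[0,0,0],[0,0,0],[0,0,0],[0,0,-1],[0,0,-3],[0,0,-4],[0,0,-4],[0,0,-4],[0,0,-4],[3,0,0],[0,0,0]],"rotation":[[0,0,0],[0,0,0],[0,0,0],[0,0,0],[0,0,0],[0,0,0],[0,0,0],[0,0,0],[0,0,0],[0,0,0],[0,0,0],[0,0,0]],"jaw":[0.33,0.33,0.33,0.33,0.33,0.33,0.33,0.33,0.33,0.33,0.33,0.33]}' 30
python3 - <<'E'
from h import *
c=snap('wrist');P=cloud(c);t=snap('top')
a=cv2.resize(c['color'][60:280,130:470],None,fx=1.55,fy=1.55,interpolation=cv2.INTER_CUBIC)
b=cv2.resize(t['color'][200:280,290:400],(469,341),interpolation=cv2.INTER_CUBIC)
h=341;im=np.hstack([a[:341,:527],b])[:, :, ::-1];im=cv2.resize(im,None,fx=.8,fy=.8);cv2.imwrite('pics/fin.png',im);print(im.shape)
for n,(u0,u1,v0,v1) in {}.items(): pass
for y in (.0794,.138,.194):
  for x in np.arange(.575,.70,.015):
    S=P[(abs(P[...,0]-x)<.004)&(abs(P[...,1]-y-(x-.636)*.026)<.004)]
    if len(S): print(y,x.round(3),np.median(S[:,2]).round(4),end=' | ')
  print()
Q=cloud(t);Q=Q[(Q[...,2]>.122)&(Q[...,2]<.14)&(abs(Q[...,0]-.42)<.008)&(abs(Q[...,1]+.21)<.06)];print('bar',Q.min(0),Q.max(0),len(Q))
E
```

```text
clock: 43.35
ee_pos: [0.6026, 0.1944, 0.1767]
tool_rot: [-0.02, 1.0, -0.0, 0.001]
wrist_force: [0.1, -0.1, -0.0]
opening: 0.324
grasp_force: 0.0
(273, 797, 3)
0.0794 0.575 0.0199 | 0.0794 0.59 0.0207 | 0.0794 0.605 0.021 | 0.0794 0.62 0.0207 | 0.0794 0.635 0.0209 | 0.0794 0.65 0.0208 | 0.0794 0.665 0.0207 | 0.0794 0.68 0.0135 | 0.0794 0.695 0.013 | 
0.138 0.575 0.3108 | 0.138 0.59 0.0187 | 0.138 0.605 0.0187 | 0.138 0.62 0.0187 | 0.138 0.635 0.0184 | 0.138 0.65 0.0186 | 0.138 0.665 0.0187 | 0.138 0.68 0.0189 | 
0.194 0.575 0.311 | 0.194 0.59 0.0127 | 0.194 0.605 0.0128 | 0.194 0.62 0.0208 | 0.194 0.635 0.0215 | 0.194 0.65 0.0211 | 0.194 0.665 0.0127 | 0.194 0.68 0.0129 | 0.194 0.695 0.0126 | Traceback (most recent call last):
  File "<stdin>", line 12, in <module>
    return umr_minimum(a, axis, None, out, keepdims, initial, where)
ValueError: zero-size array to reduction operation minimum which has no identity
```

View pics/fin.png

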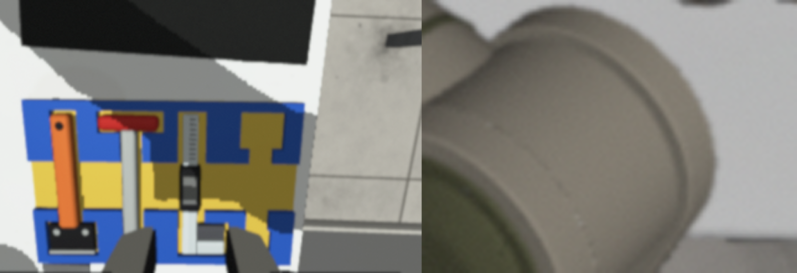

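All three tools lie flat and fully down in the tray. The arm hides the basket in the top view, so I'll turn it aside and check the bar numerically.

```bash
python3 -m creep '{"linear":[[3,0,-3],[3,0,-3],[3,0,-3],[0,0,0],[0,0,0],[0,0,0],[0,0,0],[0,0,0],[0,0,0],[0,0,0],[0,0,0],[0,0,0]],"rotation":[[0,0,0],[0,0,0],[0,0,0],[0,0,0.145],[0,0,0.145],[0,0,0.145],[0,0,0.145],[0,0,0.145],[0,0,0.145],[0,0,0.145],[0,0,0.145],[0,0,0.145]],"jaw":[0.33,0.33,0.33,0.33,0.33,0.33,0.33,0.33,0.33,0.33,0.33,0.33]}' 30
python3 - <<'E'
from h import *
t=snap('top');P=cloud(t);s=env.sense();print(s['qpos'].round(2),s['ee_pos'].round(3))
B=P[(abs(P[...,0]-.42)<.06)&(abs(P[...,1]+.21)<.07)];print(np.percentile(B[:,2],[2,20,50,80,98]))
A=P[(P[...,2]>.2)&(P[...,2]<1.2)&(P[...,1]<-.05)&(P[...,1]>-.4)&(P[...,0]>.1)&(P[...,0]<.5)];print('arm near basket',len(A),A.min(0) if len(A) else '')
Q=P[(P[...,2]>.118)&(P[...,2]<.145)&(abs(P[...,0]-.42)<.016)&(abs(P[...,1]+.21)<.06)];Q=Q[abs(Q[:,0]-.4198-(Q[:,1]+.2115)*.22)<.008]
print('bar',len(Q));print(Q.min(0),Q.max(0),np.median(Q,0)) if len(Q) else 0
V=P[(P[...,2]>.045)&(P[...,2]<.07)&(P[...,0]>.45)&(P[...,0]<.56)&(P[...,1]>-.04)&(P[...,1]<.04)];print('vial top',len(V),V.mean(0) if len(V) else '')
E
```

```text
clock: 44.65
ee_pos: [0.5157, 0.1904, 0.2642]
tool_rot: [0.595, 0.804, -0.0, -0.0]
wrist_force: [0.3, 0.8, -0.3]
opening: 0.33
grasp_force: 0.0
[ 0.14  0.4  -0.82  1.87  0.34  1.02 -0.54] [0.516 0.191 0.264]
[-5.33024980e-03 -1.30064931e-04  3.82385635e-02  8.01247083e-02
  1.31063275e-01]
arm near basket 6816 [ 0.22670729 -0.14059848  0.20316747]
bar 120
[ 0.40428127 -0.25932099  0.11886754] [ 0.43417867 -0.1628529   0.13424605] [ 0.42001194 -0.21141968  0.12736709]
vial top 28 [ 0.52007493 -0.03538284  0.05662075]
```

```bash
python3 - <<'E'
from h import *
c=snap('wrist');P=cloud(c);h=cv2.cvtColor(c['color'],cv2.COLOR_RGB2HSV)
Q=P[((h[...,0]<8)|(h[...,0]>172))&(h[...,1]>150)&(P[...,2]>.008)&(P[...,2]<.05)&(P[...,0]>.5)];print(Q.mean(0) if len(Q) else None)
M=P[(P[...,2]>.009)&(P[...,2]<.03)&(P[...,0]>.36)&(P[...,0]<.53)&(P[...,1]>.06)&(P[...,1]<.28)];print('on mat',len(M))
for x,y in [(.59,.193),(.60,.1375),(.60,.078),(.635,.1935)]: print(np.median(P[(abs(P[...,0]-x)<.004)&(abs(P[...,1]-y)<.004)],0).round(4))
print(env.sign_off())
E
```

```text
[0.57666542 0.13723765 0.01826936]
on mat 0
[0.5899 0.1929 0.0127]
[0.5998 0.1376 0.0188]
[nan nan nan]
[0.6352 0.1936 0.0215]
the job is handed in; nothing more can be done
None
  return _methods._mean(a, axis=axis, dtype=dtype,
  ret = um.true_divide(
```

The job is handed in, with no verdict returned: by my last camera checks the basket hangs on both prongs and the scraper, tee key and caliper (no spanner out) are fully down in their cut-outs; the vial still stands, the bottle was not re-checked at the end, and I viewed 19 pictures, over the limit of 14.

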